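# Darkroom wash-up: scrub the graduates, fixer to silver recovery

### The job

Wash up the used graduates left in the scrub sink, in process order so that fixer never gets back into the developer - red developer first, then yellow stop bath, blue fixer last, whichever of them are there: scrub each where it stands in the sink with the bottle brush, down to the bottom, up by more than half its height and down to the bottom again. The waste diverter lever must be right round at the grey drain pipe before and while the developer and stop-bath graduates are scrubbed, but right round at the white silver-recovery canister whenever the brush is in the fixer graduate. Finally leave the brush standing in its caddy, the lever back at drain, and all the scrubbed graduates standing upright in the black rinse tray with the clean one that is already there, and do not shift the other things on the bench.

Things in the scene. Friction and masses are not known exactly. Their poses are not given: they have to be found in the camera images.
- sink: grey open scrub sink on four feet, 240 (x) x 300 (y) mm, rim 65 mm high (bead to 69 mm), inner floor 17 mm above the bench, walls 5 mm; origin under its centre at bench level; fixed to the bench, in one unit with the waste plumbing at its -y end
- valve_axis (a point): on the upright axis of the brass diverter valve beside the sink, at the lever's mid-height, 92 mm above the bench; always at (-0.040, -0.215) m in the sink's frame, and with the sink's axes. The brass body below is 44 mm across.
- drain_elbow (a point): top of the elbow of the grey drain pipe, 61 mm above the bench, 86 mm from the valve axis along the sink's -x; the pipe goes down into the bench here. A white pipe runs from the valve along the sink's -y into the fixed white silver-recovery canister, 130 (x) x 110 (y) x 115 mm high (blue cap and handle to 138 mm), centre 255 mm from the valve axis
- diverter (a joint): quarter-turn lever of the diverter valve on its upright axis: 0 = lever points along the sink's -x, above the grey drain pipe (drain); 1.571 = it points along the sink's -y, at the white canister (silver recovery); grows counter-clockwise seen from above, stops at both ends, stays where left, friction about 0.15 Nm; may be found part-way
- lever_grip (a point): point on the red lever 88 mm from its axis, on its centre line, 92 mm above the bench; the red lever is a level flat bar 20 mm wide and 14 mm thick, from 12 to 112 mm from the axis, with 24 mm of free height between it and the pipes
- tray: black developing tray used as rinse tray, 230 (x) x 280 (y) mm, rim 45 mm (bead to 50 mm), inner floor 5 mm above the bench, walls 5 mm; origin under its centre; fixed
- caddy: white round brush caddy, fixed, 55 mm outside (foot flange 72 mm), 47 mm bore, rim 85 mm high, inner floor 6 mm above the bench; origin under its centre
- brush: bottle brush standing head-down in the caddy, 216 mm long: white bristle head 38 mm diameter from 0 to 72 mm (rigid, flat foot), steel stem 9 mm thick to 116 mm, round orange handle 18 mm thick from 116 to 196 mm, orange ball 26 mm at the end; origin at the centre of the foot, z along the handle; 90 g
- brush_tip (a point): centre of the brush's flat foot (same point as the brush's origin)
- dev: developer graduate: straight-sided white plastic measuring beaker (graduate), 66 mm outside diameter, 95 mm tall, wall 3 mm, floor 4 mm thick, 90 g, with a small pouring lip at the rim (on its -x side, 9 mm out, drawn only: nothing can touch it), red band and red rim; origin at the centre of its underside, z up. None if there is none this time
- stop: stop-bath graduate: the same, yellow band and rim. None if there is none this time
- fix: fixer graduate: the same, blue band and rim. None if there is none this time
- clean: clean graduate already standing in the rinse tray: the same size, all white with no colours
- can_a: black film can with grey lid, 35 mm diameter, 51 mm tall, bystander; origin at its underside
- can_b: black film can with grey lid, 35 mm diameter, 51 mm tall, bystander; origin at its underside
- can_c: black film can with grey lid, 35 mm diameter, 51 mm tall, bystander; origin at its underside
- film_box: yellow film box 60 x 90 x 35 mm, bystander; origin at its underside
- stock_bottle: brown stock bottle with black cap, 72 mm diameter, 170 mm tall, bystander; origin at its underside
- tongs: red print tongs lying flat, about 160 mm long, 12 mm high, bystander; origin at its underside
Not all that is in view belongs to the job. Leave any turquoise look-alike of the dev alone.

How it is judged (in metres and radians):
On the way, in this order (a step that is already met when the one before it is completed fails the run):
1. the diverter lever is turned fully to the drain (value of joint diverter below 0.12 rad), for 0.2 s.
2. the brush is down at the bottom of the developer (red) graduate in the sink (z of brush_tip in the frame of dev below 0.022 m and horizontal distance between brush_tip and dev below 0.025 m and x of dev in the frame of sink between -0.12 and 0.12 m and y of dev in the frame of sink between -0.15 and 0.15 m), for 0.1 s.
3. the brush is drawn up at least half the height of the developer (red) graduate (z of brush_tip in the frame of dev above 0.045 m and horizontal distance between brush_tip and dev below 0.025 m and x of dev in the frame of sink between -0.12 and 0.12 m and y of dev in the frame of sink between -0.15 and 0.15 m).
4. the brush is down at the bottom of the developer (red) graduate again (all of step 2), for 0.1 s.
5. the brush is down at the bottom of the stop-bath (yellow) graduate in the sink (z of brush_tip in the frame of stop below 0.022 m and horizontal distance between brush_tip and stop below 0.025 m and x of stop in the frame of sink between -0.12 and 0.12 m and y of stop in the frame of sink between -0.15 and 0.15 m), for 0.1 s.
6. the brush is drawn up at least half the height of the stop-bath (yellow) graduate (z of brush_tip in the frame of stop above 0.045 m and horizontal distance between brush_tip and stop below 0.025 m and x of stop in the frame of sink between -0.12 and 0.12 m and y of stop in the frame of sink between -0.15 and 0.15 m).
7. the brush is down at the bottom of the stop-bath (yellow) graduate again (all of step 5), for 0.1 s.
8. the brush is down at the bottom of the fixer (blue) graduate in the sink (z of brush_tip in the frame of fix below 0.022 m and horizontal distance between brush_tip and fix below 0.025 m and x of fix in the frame of sink between -0.12 and 0.12 m and y of fix in the frame of sink between -0.15 and 0.15 m), for 0.1 s.
9. the brush is drawn up at least half the height of the fixer (blue) graduate (z of brush_tip in the frame of fix above 0.045 m and horizontal distance between brush_tip and fix below 0.025 m and x of fix in the frame of sink between -0.12 and 0.12 m and y of fix in the frame of sink between -0.15 and 0.15 m).
10. the brush is down at the bottom of the fixer (blue) graduate again (all of step 8), for 0.1 s.
At the end, for the whole second after the job is handed in: Diverter at drain (below 0.12 rad); brush at rest in its caddy (foot within 15 mm of the centre, under 20 mm high, tilt below 0.25 rad); every graduate present, the clean one too, at rest on the rinse tray floor (underside below 12 mm), tilt below 0.1 rad (value of joint diverter below 0.12 rad and horizontal distance between brush_tip and caddy below 0.015 m and z of brush_tip in the frame of caddy below 0.02 m and angle between brush's own z axis and vertical below 0.25 rad and linear speed of each of brush, dev, stop, fix, clean below 0.03 m/s and x of dev in the frame of tray between -0.1 and 0.1 m and y of dev in the frame of tray between -0.125 and 0.125 m and z of dev in the frame of tray between -0.005 and 0.012 m and angle between each of dev, stop, fix, clean's own z axis and vertical below 0.1 rad and x of stop in the frame of tray between -0.1 and 0.1 m and y of stop in the frame of tray between -0.125 and 0.125 m and z of stop in the frame of tray between -0.005 and 0.012 m and x of fix in the frame of tray between -0.1 and 0.1 m and y of fix in the frame of tray between -0.125 and 0.125 m and z of fix in the frame of tray between -0.005 and 0.012 m and x of clean in the frame of tray between -0.1 and 0.1 m and y of clean in the frame of tray between -0.125 and 0.125 m and z of clean in the frame of tray between -0.005 and 0.012 m); the robot touches nothing.
It fails at once if the brush is put into the developer (red) graduate while the diverter is not at drain (((horizontal distance between brush_tip and dev below 0.033 m and z of brush_tip in the frame of dev between -0.01 and 0.085 m) or height (world z) of brush_tip below -0.05 m) and value of joint diverter above 0.25 rad).
It fails at once if the brush is put into the stop-bath (yellow) graduate while the diverter is not at drain (((horizontal distance between brush_tip and stop below 0.033 m and z of brush_tip in the frame of stop between -0.01 and 0.085 m) or height (world z) of brush_tip below -0.05 m) and value of joint diverter above 0.25 rad).
It fails at once if the brush is put into the fixer graduate while the diverter is not at silver recovery (((horizontal distance between brush_tip and fix below 0.033 m and z of brush_tip in the frame of fix between -0.01 and 0.085 m) or height (world z) of brush_tip below -0.05 m) and value of joint diverter below 1.32 rad).
It fails at once if one of the other things on the bench (film cans, film box, brown bottle, tongs) is shifted by more than 40 mm (distance of any of can_a, can_b, can_c, film_box, stock_bottle, tongs from where it was at the start of the episode above 0.04 m).
Of dev, stop, fix only 2 to 3 are there at a start; the rules pass over those that are not, and their reading is None.
At some moment in a run one of dev, stop, fix may be knocked a few centimetres aside while the robot is not near it.
It also fails if it takes over 210 s, if anything falls off the work surface, if the arm or the gripper's body presses on something with over 40 N, if the wrist force passes 120 N, or if a joint passes its speed limit or range.

### The arm

A 7-joint arm with a two-finger parallel gripper is mounted at the origin on the work surface. World frame = base frame: x ahead of the robot, y to its left, z up, the work surface at z = 0. Lengths are in m, angles in degrees, forces in N, time in s.
With the tool pointing down it reaches from about 0.425 to 0.875 m from the base axis. Payload 4.7 kg.
Tool frame: the origin (TCP) lies on the centre line of the jaws, within the pads' length; the fingertips stand 17 mm ahead of it and the grasp point (between the pads) lies 2 mm behind it; z points along the fingers, y is the line along which they close (so a half turn about z gives the same grasp; the last joint's range is limited). The gripper opens to 87 mm and grips with 3 to 60 N. Pads are 19 mm wide; open, the fingers measure 117 mm over their backs; the gripper's body (75 mm by 190 mm) begins 51 mm behind the grasp point.
Start: joints at [68.302, 18.392, -4.016, 83.108, 1.295, 78.541, -3.26], TCP at [0.249, -0.601, 0.24] pointing down, gripper open.
Joint ranges: [-163.93, 163.93], [-17.29, 119.83], [-79.2, 71.16], [3.27, 140.29], [-89.18, 269.18], [5.43, 117.66], [-154.24, 154.24]. Speed limits (degrees/s): [147.25, 147.25, 180, 180, 180, 180, 180].

### API

Orientations are given as [roll, pitch, yaw] about the fixed x, y, z axes, in that order (R = Rz(yaw) Ry(pitch) Rx(roll)).
In Python, from cell import env, read_camera gives the robot as it stands.
- The arm moves only by the shell command python3 -m jog 'ROWS' [FORCE]. ROWS is JSON, a list of rows, each a list of 5 numbers: the opening, from 0 (shut) to 1 (fully open), then the shift along the tool's x, y, z each as a share of 0.02 m, from -1 to 1, then the turn about the tool's z as a share of 45 degrees, from -1 to 1. In form: [[gripper, x, y, z, yaw], ...]. A call has 1 to 12 rows; each row shifts and turns the commanded pose from where the row before left it, along the tool's axes as they then stand; what a row does not reach is not made up. A row lasts 1/12 s, in which the tool goes at most 41.7 mm and 7.16 degrees, less where a joint would pass 70% of its speed; a pose out of reach is approached as far as the arm can. A call with a number of a shift or a turn outside -1 to 1 is refused whole. A call with a gripper value outside its range is refused whole. The fingers move at their own pace and stop on an object; FORCE is the grip in N (left out, the last holds). Time passes only in rows, so rows that do not move let the fingers close. It gives the time, the measured TCP pose, the force, the opening and the grip force at its end, in the units of the state.
- env.get_obs(): the state, without advancing time (a new reading comes with each control period).
- read_camera(name): name is "side" or "top" or "wrist"; returns a dict with "color" (400x640x3 uint8, red, green, blue), "range_z" (400x640 float32, m along the optical axis (not along the pixel's ray), 0 where there is no reading), "mtx" (3x3 intrinsics, pixels), "world_from_camera" (4x4, takes a point from camera to world coordinates); the wrist camera has in their place "T_tool_cam" (4x4, takes a point from camera to tool coordinates, whose origin is the TCP and whose axes are the flange's). Camera axes: x right, y down, z forward; pixel columns grow to the right and rows downward; lengths in m; the calibration is good to about 2 mm. A picture is of the moment at which its call begins: read the wrist's pose just before it.
- env.sign_off(): hands the job in; it is judged then, once.
The state is a dict: "time_s": time; "qpos": joint angles; "joint_velocities": joint speeds; "effort": joint torques, N m; "tool_pos": TCP position; "tool_rot": TCP orientation; "force": force on the tool from outside, world axes, zero at the start; "wrist_torque": the same for the moment, N m; "grip_width": finger opening in m; "grasp_force": force on a finger pad.
Only numpy, scipy, OpenCV 4.12 (cv2) and the standard library are available. Lean on these libraries where they do the work, as an engineer would, in place of code of your own. Each camera call takes 0.05 s, during which the arm holds its last target. There are 200 camera calls.

## Working session

There is one attempt and no reset: what is moved stays moved. The work goes in short steps, Python scripts to look and compute and a shell command to move; the robot and the scene stay as the last step left them, time stands still between calls to the robot, and variables do not carry over. Pictures are saved under pics/ and viewed, at most 14 in all, crops included, and the job is handed in when it is done.

```bash
ls; mkdir -p pics; cat > h.py <<'E'
import numpy as np,cv2
from cell import env,read_camera
def save(n,c): cv2.imwrite('pics/'+n,cv2.cvtColor(c,cv2.COLOR_RGB2BGR))
def pts(d,T=None):
    T=d["world_from_camera"] if T is None else T
    z=d["range_z"];v,u=np.mgrid[:z.shape[0],:z.shape[1]];K=d["mtx"]
    P=np.stack([(u-K[0,2])/K[0,0]*z,(v-K[1,2])/K[1,1]*z,z],-1)
    W=P@T[:3,:3].T+T[:3,3]; W[z==0]=np.nan
    return W
def ray(d,u,v,h,T=None):
    T=d["world_from_camera"] if T is None else T
    K=d["mtx"];r=T[:3,:3]@np.array([(u-K[0,2])/K[0,0],(v-K[1,2])/K[1,1],1]);o=T[:3,3]
    return o+r*(h-o[2])/r[2]
E
python3 - <<'E'
from h import *
import pickle
o=env.get_obs();print(o)
for n in("top","side"):
    d=read_camera(n);save(n+"1.png",d["color"]);pickle.dump(d,open(n+".pkl","wb"));print(n,d["mtx"].round(1).tolist(),d["world_from_camera"].round(3).tolist())
E
```

```text
pics
{'time_s': 0.0, 'qpos': array([68.30274367, 18.4391713 , -4.01636033, 83.175344  ,  1.29358852,
       78.54028324, -3.26029508]), 'joint_velocities': array([-0.03018503,  0.07026997, -0.15884484,  0.02952617,  0.06704361,
       -0.08526476,  0.00410069]), 'effort': array([ 4.97548408e-04, -4.91287100e+01, -4.03993120e-01, -3.12518513e+01,
       -6.43322314e-02,  4.38447192e-02,  1.80346033e-04]), 'tool_pos': array([ 0.24856819, -0.60002826,  0.23845645]), 'tool_rot': array([-1.79890370e+02,  4.11405429e-03,  2.25072294e+01]), 'force': array([0.75641573, 0.42241921, 0.42949445]), 'wrist_torque': array([ 0.00067209,  0.03848208, -0.0254503 ]), 'grasp_force': 0.0, 'grip_width': 0.08726225717628117}
top [[467.1, 0.0, 310.0], [0.0, 467.1, 196.0], [0.0, 0.0, 1.0]] [[0.098, -0.972, 0.213, 0.365], [-0.995, -0.094, 0.025, -0.04], [-0.005, -0.215, -0.977, 1.278], [0.0, 0.0, 0.0, 1.0]]
side [[416.2, 0.0, 319.1], [0.0, 416.2, 197.5], [0.0, 0.0, 1.0]] [[-0.998, -0.042, 0.047, 0.562], [-0.063, 0.695, -0.716, 0.708], [-0.002, -0.718, -0.696, 0.787], [0.0, 0.0, 0.0, 1.0]]
```

View pics/top1.png

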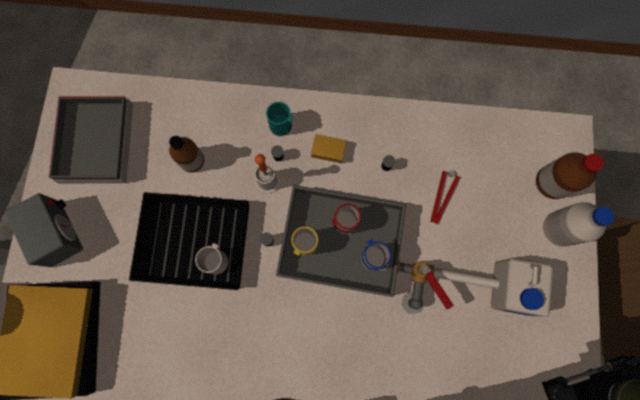

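View pics/side1.png

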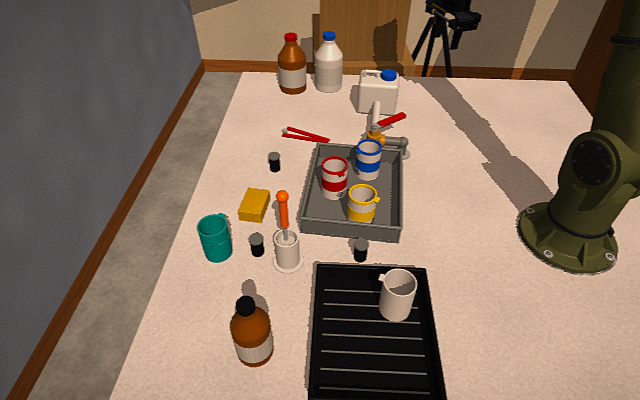

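The top view shows all three graduates in the sink: red at (347,218), yellow at (305,241) and blue at (377,255). The lever is part-way, running from (428,272) to (450,306). The caddy with the brush is at (265,178) and the clean graduate is in the black tray at (210,260). The turquoise look-alike at (279,118) stands outside the sink and isn't red-banded. The grey tray at (90,138) is a decoy, because the rinse tray is the black one.

```bash
cat > m.py <<'E'
from h import *
import pickle
D={n:pickle.load(open(n+".pkl","rb")) for n in("top","side")}
def hsv(d): return cv2.cvtColor(d["color"],cv2.COLOR_RGB2HSV)
COL=dict(red=[(0,130,70),(8,255,255)],red2=[(172,130,70),(180,255,255)],yel=[(20,120,90),(32,255,255)],blu=[(105,120,60),(125,255,255)],ora=[(5,170,110),(13,255,255)])
def circ(P):
    A=np.c_[2*P[:,:2],np.ones(len(P))];s=np.linalg.lstsq(A,(P[:,:2]**2).sum(1),rcond=None)[0]
    return s[0],s[1],np.sqrt(s[2]+s[0]**2+s[1]**2)
if __name__=="__main__":
  for n,d in D.items():
    W=pts(d);H=hsv(d);print(n,'bench z',np.nanmedian(W[...,2]))
    for c in("red","yel","blu","ora"):
        m=cv2.inRange(H,*map(np.array,COL[c]))
        if c=="red": m|=cv2.inRange(H,*map(np.array,COL["red2"]))
        k,L,S,C=cv2.connectedComponentsWithStats(m)
        for i in range(1,k):
            if S[i,4]<25: continue
            P=W[L==i];P=P[~np.isnan(P[:,0])]
            if len(P)<10 or P[:,0].max()>1.2: continue
            t=P[P[:,2]>np.percentile(P[:,2],97)-0.008]
            print(c,C[i].round(),S[i,4],'mean',P.mean(0).round(3),'z%',np.percentile(P[:,2],[3,50,97]).round(3),'topcirc',np.round(circ(t),4) if len(t)>8 else '')
E
python3 m.py
```

```text
top bench z 0.0005658301148740996
red [593. 162.] 283 mean [ 0.769 -0.712  0.146] z% [-0.75   0.2    0.204] topcirc [ 0.7488 -0.6784  0.0156]
red [261. 162.] 32 mean [0.673 0.113 0.201] z% [0.155 0.214 0.221] topcirc [0.6749 0.1167 0.0095]
red [442. 198.] 462 mean [ 0.673 -0.373  0.007] z% [-0.001  0.008  0.013] topcirc [ 0.6766 -0.3711  0.0444]
red [345. 218.] 189 mean [ 0.575 -0.104  0.094] z% [0.018 0.112 0.117] topcirc [ 0.5759 -0.1063  0.032 ]
red [438. 290.] 327 mean [ 0.418 -0.348  0.096] z% [0.056 0.1   0.104] topcirc [ 0.4176 -0.3482  0.0284]
yel [303. 242.] 202 mean [ 0.505 -0.004  0.093] z% [0.016 0.112 0.118] topcirc [ 0.5055 -0.0045  0.032 ]
blu [603. 216.] 313 mean [ 0.634 -0.733  0.143] z% [-0.748  0.2    0.204] topcirc [ 0.619  -0.6975  0.0156]
blu [377. 253.] 131 mean [ 0.494 -0.192  0.096] z% [0.015 0.112 0.117] topcirc [ 0.4886 -0.1892  0.0324]
blu [532. 299.] 370 mean [ 0.417 -0.562  0.133] z% [0.129 0.133 0.138] topcirc [ 0.4168 -0.5616  0.0178]
ora [259. 159.] 52 mean [0.674 0.117 0.221] z% [0.215 0.221 0.226] topcirc [0.6746 0.1172 0.0064]
side bench z 0.000426
[... 1227 characters left out ...]
4882 -0.189   0.0321]
blu [367. 166.] 211 mean [ 0.488 -0.165  0.064] z% [0.049 0.065 0.079] topcirc [ 0.4863 -0.1903  0.0321]
ora [292.  54.] 239 mean [ 0.741 -0.652  0.145] z% [0.124 0.142 0.173] topcirc [ 0.7452 -0.6684  0.0127]
ora [418.  71.] 80 mean [ 0.024 -2.162 -0.667] z% [-0.744 -0.695 -0.12 ] topcirc 
ora [429.  70.] 28 mean [-0.069 -2.22  -0.692] z% [-0.731 -0.697 -0.651] topcirc 
ora [517.  73.] 81 mean [-0.709 -2.221 -0.694] z% [-0.736 -0.693 -0.655] topcirc [-0.708  -2.2186  0.0235]
ora [283. 208.] 323 mean [0.675 0.118 0.178] z% [0.123 0.184 0.223] topcirc [0.6743 0.1187 0.0075]
ora [251. 329.] 501 mean [0.705 0.357 0.121] z% [0.107 0.12  0.138] topcirc [0.7108 0.341  0.0142]
```

```bash
python3 - <<'E'
from m import *
W=np.concatenate([pts(d).reshape(-1,3) for d in D.values()])
def sel(x,y,z): return W[(W[:,0]>x[0])&(W[:,0]<x[1])&(W[:,1]>y[0])&(W[:,1]<y[1])&(W[:,2]>z[0])&(W[:,2]<z[1])]
s=sel((.36,.70),(-.285,.08),(.055,.072))
# rim only: near convex hull
r=cv2.minAreaRect((s[:,:2]*1000).astype(np.float32));print('sink',r)
s=sel((.3,.72),(.09,.5),(.038,.053));r=cv2.minAreaRect((s[:,:2]*1000).astype(np.float32));print('tray',r,np.percentile(s[:,:2],[1,99],axis=0))
b=sel((.38,.62),(.12,.42),(.0,.02));print('tray floor z',np.percentile(b[:,2],[20,50,80]))
s=sel((.62,.72),(.06,.16),(.079,.09));print('caddy rim',len(s),circ(s))
for z in [(.13,.15),(.15,.17),(.17,.19),(.20,.23)]:
  s=sel((.63,.72),(.07,.17),z);print('brush',z,len(s),s.mean(0).round(4), circ(s))
s=sel((.36,.56),(.12,.36),(.094,.106));print('clean',len(s),circ(s))
for n,(x,y) in dict(c1=(.56,.08),c2=(.70,.08),c3=(.69,-.21)).items():
  s=sel((x-.06,x+.06),(y-.05,y+.05),(.046,.055));print(n,len(s),s.mean(0).round(3),circ(s) if len(s)>5 else '')
s=sel((.34,.5),(-.42,-.25),(.086,.104));s=s[:];
c,v=np.linalg.eigh(np.cov(s[:,:2].T));print('lever+',len(s),s.mean(0),v[:,1])
for x in np.arange(.36,.48,.01):
  q=s[abs(s[:,0]-x)<.005];print(round(x,2),len(q),q[:,1].min().round(3) if len(q) else '',q[:,1].max().round(3) if len(q) else '')
s=sel((.3,.8),(-.6,.6),(.08,.3));print('bottle', sel((.6,.8),(.25,.45),(.05,.2)).mean(0))
E
```

```text
sink ((523.5134887695312, -88.41244506835938), (332.0661926269531, 245.71914672851562), 85.4395980834961)
tray ((542.4749755859375, 267.43231201171875), (356.0250244140625, 354.1155090332031), 0.6368033289909363) [[0.36536813 0.09519173]
 [0.70152757 0.44097191]]
tray floor z [0.00422085 0.00593428 0.00751249]
caddy rim 319 (np.float64(0.6734132311658464), np.float64(0.11842990629597278), np.float64(0.02318628453751335))
brush (0.13, 0.15) 67 [0.6726 0.1206 0.14  ] (np.float64(0.6745531857068792), np.float64(0.11692318618919556), np.float64(0.00758247473364717))
brush (0.15, 0.17) 73 [0.6726 0.1199 0.1594] (np.float64(0.6744027160905178), np.float64(0.11648553627007274), np.float64(0.00782268134110359))
brush (0.17, 0.19) 81 [0.6724 0.1204 0.1804] (np.float64(0.674447570240258), np.float64(0.116941980784117), np.float64(0.007697014997722761))
brush (0.2, 0.23) 226 [0.6736 0.1195 0.2168] (np.float64(0.6743843608242314), np.float64(0.11769165200485893), np.float64(0.00905210130304138))
clean 423 (np.float64(0.4372890539765613), np.float64(0.229195331369761), np.float64(0.031990621845080815))
c1 329 [0.529 0.078 0.051] (np.float64(0.5605797969694813), np.float64(0.08653075168958688), np.float64(0.053119666368545655))
c2 262 [0.732 0.095 0.051] (np.float64(0.6958489162333172), np.float64(0.08040442976425649), np.float64(0.05491922608602287))
c3 107 [ 0.729 -0.207  0.051] (np.float64(0.6858036820378942), np.float64(-0.20272380668965306), np.float64(0.05854207506373902))
lever+ 669 [ 0.42442488 -0.33967216  0.09782451] [-0.79742387 -0.60341956]
0.36 0  
0.37 8 -0.376 -0.366
0.38 58 -0.388 -0.36
0.39 67 -0.384 -0.352
0.4 70 -0.377 -0.345
0.41 65 -0.367 -0.337
0.42 71 -0.361 -0.33
0.43 70 -0.355 -0.322
0.44 68 -0.343 -0.314
0.45 63 -0.337 -0.308
0.46 71 -0.33 -0.3
0.47 55 -0.321 -0.298
bottle [0.70331079 0.34576944 0.11655625]
```

```bash
python3 - <<'E'
from m import *
W=np.concatenate([pts(d).reshape(-1,3) for d in D.values()]);W=W[~np.isnan(W[:,0])]
def fit(zr,box,it=4):
    s=W[(W[:,2]>zr[0])&(W[:,2]<zr[1])];c=np.array(box[:2]);a=box[2];h=np.array(box[3:])
    for k in range(it):
        R=np.array([[np.cos(a),-np.sin(a)],[np.sin(a),np.cos(a)]]);q=(s[:,:2]-c)@R
        m=.02 if k<2 else .01
        # each wall: band about expected; line fit
        out=[]
        for ax in(0,1):
            for sg in(-1,1):
                w=q[(abs(q[:,ax]-sg*h[ax])<m)&(abs(q[:,1-ax])<h[1-ax]-.02)]
                sl=np.polyfit(w[:,1-ax],w[:,ax],1);w=w[abs(w[:,ax]-np.polyval(sl,w[:,1-ax]))<.008];sl=np.polyfit(w[:,1-ax],w[:,ax],1);out.append((sl[0],np.median(w[:,ax]),len(w),w[:,2].mean()))
        da=np.mean([-out[0][0],-out[1][0],out[2][0]*1,out[3][0]*1]) if 0 else np.mean([-out[0][0],-out[1][0],out[2][0],out[3][0]])
        d=np.array([(out[0][1]+out[1][1])/2,(out[2][1]+out[3][1])/2]);c=c+R@d;a+=da
    print(c.round(4),np.degrees(a).round(2),np.round(out,4).tolist());return c,a
c,a=fit((.058,.072),(.53,-.09,np.radians(-4.5),.12-.0025,.15-.0025))
fit((.038,.053),(.51,.26,np.radians(-4),.115-.0025,.14-.0025))
R=np.array([[np.cos(a),-np.sin(a)],[np.sin(a),np.cos(a)]])
v=c+R@[-.04,-.215];print('valve',v,'fix in sink',(np.array([.4882,-.189])-c)@R,(np.array([.575,-.107])-c)@R,(np.array([.505,-.005])-c)@R)
L=np.array([.4185,-.349])-v;q=R.T@L;print('lever',np.linalg.norm(L),np.degrees(np.arctan2(q[1],q[0])%(2*np.pi))-180)
for n,(x,y) in dict(c1=(.56,.08),c2=(.70,.08),c3=(.69,-.21)).items():
  s=W[(np.hypot(W[:,0]-x,W[:,1]-y)<.06)&(W[:,2]>.044)&(W[:,2]<.056)];
  for p in (s,):
    import itertools
    g=np.round(p[:,:2],2);u,k=np.unique(g,axis=0,return_counts=True);print(n,u[k>8].tolist())
E
```

```text
Traceback (most recent call last):
IndexError: index 2 is out of bounds for axis 1 with size 2
```

```bash
python3 - <<'E'
from m import *
W=np.concatenate([pts(d).reshape(-1,3) for d in D.values()]);W=W[~np.isnan(W[:,0])]
def fit(zr,box,it=5):
    s=W[(W[:,2]>zr[0])&(W[:,2]<zr[1])];c=np.array(box[:2]);a=box[2];h=np.array(box[3:])
    for k in range(it):
        R=np.array([[np.cos(a),-np.sin(a)],[np.sin(a),np.cos(a)]]);q=(s[:,:2]-c)@R
        m=.02 if k<2 else .01
        out=[]
        for ax in(0,1):
            for sg in(-1,1):
                w=q[(abs(q[:,ax]-sg*h[ax])<m)&(abs(q[:,1-ax])<h[1-ax]-.02)]
                sl=np.polyfit(w[:,1-ax],w[:,ax],1);w=w[abs(w[:,ax]-np.polyval(sl,w[:,1-ax]))<.008];sl=np.polyfit(w[:,1-ax],w[:,ax],1);out.append((sl[0],np.median(w[:,ax]),len(w)))
        da=np.mean([-out[0][0],-out[1][0],out[2][0],out[3][0]])
        d=np.array([(out[0][1]+out[1][1])/2,(out[2][1]+out[3][1])/2]);c=c+R@d;a+=da
    print(c.round(4),np.degrees(a).round(2),np.round(out,4).tolist());return c,a
c,a=fit((.058,.072),(.53,-.09,np.radians(-4.5),.12-.0025,.15-.0025))
fit((.038,.053),(.51,.26,np.radians(-4),.115-.0025,.14-.0025))
R=np.array([[np.cos(a),-np.sin(a)],[np.sin(a),np.cos(a)]])
v=c+R@[-.04,-.215];print('valve',v,'fix in sink',(np.array([.4882,-.189])-c)@R,(np.array([.575,-.107])-c)@R,(np.array([.505,-.005])-c)@R)
L=np.array([.4185,-.349])-v;q=R.T@L;print('lever',np.linalg.norm(L),np.degrees(np.arctan2(q[1],q[0])%(2*np.pi))-180)
H={n:hsv(d) for n,d in D.items()}
for n,(x,y) in dict(c1=(.54,.08),c2=(.70,.08),c3=(.69,-.21)).items():
  s=W[(np.hypot(W[:,0]-x,W[:,1]-y)<.07)&(W[:,2]>.048)&(W[:,2]<.054)]
  g=np.round(s[:,:2],2);u,k=np.unique(g,axis=0,return_counts=True);print(n,u[k>12].tolist())
E
```

```text
[ 0.5217 -0.0993] -4.51 [[0.0009, -0.1175, 540.0], [0.001, 0.1175, 525.0], [0.0005, -0.1477, 424.0], [0.0013, 0.1477, 610.0]]
[0.4992 0.2582] -38.46 [[-0.5183, -0.112, 135.0], [0.0341, 0.1115, 178.0], [0.0263, -0.1376, 214.0], [-0.7698, 0.1378, 98.0]]
valve [ 0.46492903 -0.31045743] fix in sink [-0.02634846 -0.09208914] [ 0.05373716 -0.00351977] [-0.02406416  0.09266211]
lever 0.060342229268783576 44.20591525520692
c1 [[0.5, 0.09], [0.5, 0.1], [0.5, 0.11], [0.51, 0.08], [0.51, 0.09], [0.51, 0.1], [0.51, 0.11], [0.52, 0.09], [0.52, 0.1]]
c2 [[0.74, 0.09], [0.74, 0.1], [0.74, 0.11], [0.75, 0.08], [0.75, 0.09], [0.75, 0.1], [0.75, 0.11], [0.76, 0.09], [0.76, 0.1]]
c3 [[0.74, -0.21], [0.74, -0.2], [0.75, -0.22], [0.75, -0.21], [0.75, -0.2]]
```

```bash
cat > go.py <<'E'
# prints shift needed (tool axes, units of 20mm) and turn (units of 45deg)
import sys
from h import *
def go(x,y,z,yaw=None,cur=None):
    o=env.get_obs();p=np.array(o["tool_pos"]) if cur is None else np.array(cur[:3]);w=o["tool_rot"][2] if cur is None else cur[3]
    a=np.radians(w);d=np.array([x,y,z])-p
    t=0 if yaw is None else ((yaw-w+180)%360-180)
    print('from',p.round(4),round(w,1),'units x %.2f y %.2f z %.2f'%tuple(np.array([d[0]*np.cos(a)+d[1]*np.sin(a),d[0]*np.sin(a)-d[1]*np.cos(a),-d[2]])/.02),'turn units %.2f (%.1f deg)'%(-t/45,t))
if __name__=="__main__": go(*map(float,sys.argv[1:]))
E
python3 go.py .397 -.367 .150 39.7
```

```text
from [ 0.2486 -0.6001  0.2386] 22.5 units x 11.32 y -7.93 z 4.43 turn units -0.38 (17.2 deg)
```

```bash
python3 - <<'E'
from m import *
W=np.concatenate([pts(d).reshape(-1,3) for d in D.values()]);W=W[~np.isnan(W[:,0])]
# tray: black mask in top view, bead height
d=D["top"];g=d["color"].max(2);m=((g<38)&(pts(d)[...,2]<.06)).astype(np.uint8)
m=cv2.morphologyEx(m,cv2.MORPH_CLOSE,np.ones((9,9)))
k,L,S,C=cv2.connectedComponentsWithStats(m);i=L[215,150];print(S[i])
c=max(cv2.findContours((L==i).astype(np.uint8),0,2)[0],key=cv2.contourArea)
P=np.array([ray(d,u,v,.05)[:2]*1000 for u,v in c[:,0]],np.float32);print(cv2.minAreaRect(cv2.convexHull(P)))
E
```

```text
[ 130  193  119   96 8759]
((486.2304992675781, 295.26483154296875), (233.1677703857422, 286.53594970703125), 0.7665205597877502)
```

```bash
python3 -m jog '[[0.65,0.94,-0.66,0,0],[0.65,0.94,-0.66,0,0],[0.65,0.94,-0.66,0,0],[0.65,0.94,-0.66,0,0],[0.65,0.94,-0.66,0,0],[0.65,0.94,-0.66,0,0],[0.65,0.94,-0.66,0,0],[0.65,0.94,-0.66,0,0],[0.65,0.94,-0.66,0,0],[0.65,0.94,-0.66,0,0],[0.65,0.94,-0.66,0,0],[0.65,0.94,-0.66,0,0]]' 10
python3 -m jog '[[0.65,0,0,0,-0.13],[0.65,0,0,0,-0.13],[0.65,0,0,0.8,-0.12],[0.65,0,0,0.8,0],[0.65,0,0,0.8,0],[0.65,0,0,0.8,0],[0.65,0,0,0.8,0],[0.65,0,0,0,0],[0.65,0,0,0,0]]'
python3 go.py .397 -.367 .092 39.7
python3 - <<'E'
from h import *
d=read_camera("wrist");save("w1.png",d["color"])
E
```

```text
time_s: 1.1
tool_pos: [0.3968, -0.3667, 0.2391]
tool_rot: [-180.0, 0.0, 22.5]
force: [1.3, 0.5, -0.5]
grip_width: 0.0567
grasp_force: 0.0
time_s: 1.85
tool_pos: [0.3959, -0.3673, 0.1587]
tool_rot: [-179.9, 0.0, 39.6]
force: [-0.2, -0.5, 1.7]
grip_width: 0.0569
grasp_force: 0.0
from [ 0.3959 -0.3673  0.1587] 39.6 units x 0.05 y 0.02 z 3.33 turn units -0.00 (0.1 deg)
```

View pics/w1.png

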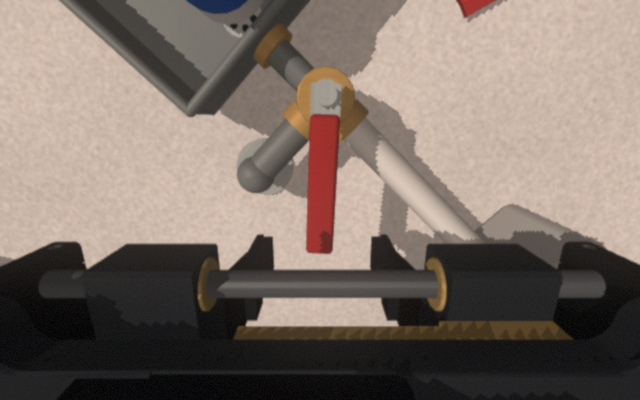

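```bash
python3 -m jog '[[0.65,0,0,0.83,0],[0.65,0,0,0.83,0],[0.65,0,0,0.83,0],[0.65,0,0,0.83,0],[0.2,0,0,0,0],[0,0,0,0,0],[0,0,0,0,0],[0,0,0,0,0],[0,0,0,0,0],[0,0,0,0,0]]' 15
python3 -m jog '[[0,0.03,-0.48,0,0.14],[0,0.03,-0.48,0,0.14],[0,0.03,-0.48,0,0.14],[0,0.03,-0.48,0,0.14],[0,0.03,-0.48,0,0.14],[0,0.03,-0.48,0,0.14],[0,0.03,-0.48,0,0.14],[0,0,-0.1,0,0.02],[0,0,0,0,0],[0,0,0,0,0]]'
python3 go.py .377 -.3035 .092 -4.5
```

```text
time_s: 2.73
tool_pos: [0.3969, -0.3682, 0.0942]
tool_rot: [179.9, 0.0, 39.6]
force: [-1.4, 1.0, 1.7]
grip_width: 0.0248
grasp_force: 0.8
time_s: 3.57
tool_pos: [0.3774, -0.3051, 0.0941]
tool_rot: [179.8, -0.1, -5.4]
force: [-1.0, -5.0, 0.2]
grip_width: 0.0198
grasp_force: 15.0
from [ 0.3774 -0.3051  0.0941] -5.4 units x -0.03 y -0.08 z 0.11 turn units -0.02 (0.9 deg)
```

```bash
python3 -m jog '[[0.6,0,0,0,0],[0.6,0,0,0,0],[0.6,0,0,0,0],[0.6,0,0,-0.85,0],[0.6,0,0,-0.85,0],[0.6,0,0,-0.85,0],[0.6,0,0,-0.85,0],[0.6,0,0,-0.85,0],[0.6,0,0,-0.85,0],[0.6,0,0,-0.85,0],[0.6,0,0,-0.85,0],[0.6,0,0,-0.85,0]]'
python3 -m jog '[[0.6,0,0,-0.85,0],[0.6,0,0,-0.85,0],[0.6,0,0,0,0]]'
python3 go.py .6745 .1172 .265
python3 - <<'E'
from h import *
import pickle
d=read_camera("top");save("t2.png",d["color"][230:330,360:520].repeat(4,0).repeat(4,1))
E
```

```text
time_s: 4.57
tool_pos: [0.3774, -0.3021, 0.2467]
tool_rot: [-179.9, 0.0, -5.3]
force: [0.3, 0.1, 0.1]
grip_width: 0.0521
grasp_force: 0.0
time_s: 4.82
tool_pos: [0.379, -0.3032, 0.2834]
tool_rot: [179.9, -0.3, -5.3]
force: [0.9, 0.0, 0.5]
grip_width: 0.0521
grasp_force: 0.0
from [ 0.379  -0.3032  0.2834] -5.3 units x 12.76 y -22.30 z 0.92 turn units 0.00 (0.0 deg)
```

View pics/t2.png

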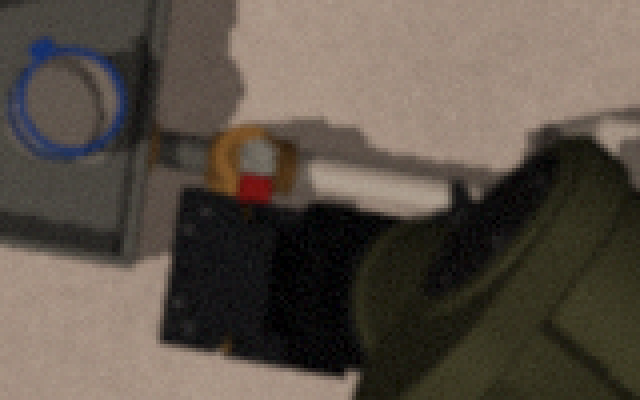

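The crop shows the red lever leaving the valve straight down, over the drain pipe (the rest is hidden under the gripper). Next is the brush.

```bash
python3 -m jog '[[0.6,0.53,-0.93,0,0],[0.6,0.53,-0.93,0,0],[0.6,0.53,-0.93,0,0],[0.6,0.53,-0.93,0,0],[0.6,0.53,-0.93,0,0],[0.6,0.53,-0.93,0,0],[0.6,0.53,-0.93,0,0],[0.6,0.53,-0.93,0,0],[0.6,0.53,-0.93,0,0],[0.6,0.53,-0.93,0,0],[0.6,0.53,-0.93,0,0],[0.6,0.53,-0.93,0,0]]'
python3 -m jog '[[0.6,0.53,-0.93,0,0],[0.6,0.53,-0.93,0,0],[0.6,0.53,-0.93,0,0],[0.6,0.53,-0.93,0,0],[0.6,0.53,-0.93,0,0],[0.6,0.53,-0.93,0,0],[0.6,0.53,-0.93,0,0],[0.6,0.53,-0.93,0,0],[0.6,0.53,-0.93,0,0],[0.6,0.53,-0.93,0,0],[0.6,0.53,-0.93,0,0],[0.6,0,0,0,0]]'
python3 go.py .6745 .1172 .177 -4.5
cat > look.py <<'E'
# fresh graduate / lever / brush positions from both fixed cameras
from m import *
v=np.array([.4649,-.3105]);a=np.radians(-4.51);R=np.array([[np.cos(a),-np.sin(a)],[np.sin(a),np.cos(a)]])
for n in("top","side"):
    d=read_camera(n);W=pts(d);H=hsv(d)
    for c in("red","yel","blu"):
        m=cv2.inRange(H,*map(np.array,COL[c]))
        if c=="red": m|=cv2.inRange(H,*map(np.array,COL["red2"]))
        P=W[(m>0)];P=P[~np.isnan(P[:,0])]
        for reg,zr in (("sink",(.106,.118)),("tray",(.094,.105))):
            q=P[(P[:,2]>zr[0])&(P[:,2]<zr[1])]
            q=q[(q[:,0]<.66)&(q[:,0]>.35)&((q[:,1]>-.25)&(q[:,1]<.1) if reg=="sink" else (q[:,1]>.14)&(q[:,1]<.46))]
            if len(q)>15: print(n,c,reg,len(q),np.round(circ(q),4))
        if c=="red":
            q=P[(np.hypot(*(P[:,:2]-v).T)<.125)&(np.hypot(*(P[:,:2]-v).T)>.035)&(P[:,2]>.092)&(P[:,2]<.105)]
            if len(q)>10:
                l=R.T@(np.median(q[:,:2],0)-v);print(n,'lever deg',round(np.degrees(np.arctan2(l[1],l[0])%(2*np.pi))-180,1),len(q))
E
python3 look.py
```

```text
time_s: 5.87
tool_pos: [0.5247, -0.0913, 0.2784]
tool_rot: [-180.0, 0.2, -5.4]
force: [0.2, -0.4, 0.3]
grip_width: 0.052
grasp_force: 0.0
time_s: 6.87
tool_pos: [0.6601, 0.1055, 0.2774]
tool_rot: [-179.8, 0.2, -5.0]
force: [-0.8, 1.4, 0.0]
grip_width: 0.0521
grasp_force: 0.0
from [0.6601 0.1055 0.2774] -5.0 units x 0.67 y -0.64 z 5.02 turn units -0.01 (0.5 deg)
top red sink 134 [ 0.5758 -0.1062  0.032 ]
top lever deg -0.3 247
top yel sink 70 [ 0.5069 -0.0053  0.0313]
top blu sink 103 [ 0.4886 -0.1891  0.0323]
side red sink 176 [ 0.5749 -0.1072  0.0319]
side lever deg -2.4 148
side yel sink 201 [ 0.5046 -0.005   0.032 ]
side blu sink 146 [ 0.4879 -0.1893  0.0321]
```

Lever is at drain. I'll descend on the brush and grip it.

```bash
python3 -m jog '[[0.6,0.67,-0.64,0,0],[0.6,0,0,0,0],[0.6,0,0,0.84,0],[0.6,0,0,0.84,0],[0.6,0,0,0.84,0],[0.6,0,0,0.84,0],[0.6,0,0,0.84,0],[0.6,0,0,0.84,0],[0.6,0,0,0,0]]'
python3 -m jog '[[0.1,0,0,0,0],[0.1,0,0,0,0],[0.1,0,0,0,0],[0.1,0,0,0,0],[0.1,0,0,0,0],[0.1,0,0,0,0],[0,0,0,0,0],[0,0,0,0,0]]' 35
python3 go.py .575 -.107 .35
```

```text
time_s: 7.72
tool_pos: [0.672, 0.109, 0.175]
tool_rot: [179.8, 0.4, -5.5]
force: [0.1, -1.1, -1.4]
grip_width: 0.0526
grasp_force: 0.0
time_s: 8.38
tool_pos: [0.6754, 0.1117, 0.1803]
tool_rot: [-180.0, -0.1, -5.4]
force: [-1.0, 1.0, 3.9]
grip_width: 0.0241
grasp_force: 35.0
from [0.6754 0.1117 0.1803] -5.4 units x -3.97 y 11.36 z -8.49 turn units 0.00 (0.0 deg)
```

```bash
python3 - <<'E'
from h import *
d=read_camera("side");save("s3.png",d["color"][150:290,200:360].repeat(4,0).repeat(4,1))
E
```

```text
(no output)
```

View pics/s3.png

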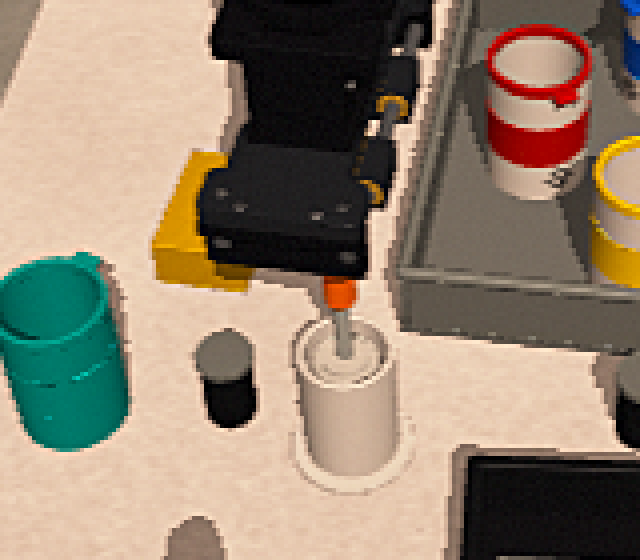

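```bash
python3 -m jog '[[0.6,0,0,0,0],[0.6,0,0,0,0],[0.6,0,0,0,0],[0.6,0,0,0,0]]'
python3 go.py .6745 .1172 .173
```

```text
time_s: 8.77
tool_pos: [0.6744, 0.1112, 0.1785]
tool_rot: [180.0, 0.1, -5.4]
force: [-0.5, 0.2, -0.1]
grip_width: 0.0433
grasp_force: 0.0
from [0.6744 0.1112 0.1785] -5.4 units x -0.02 y -0.30 z 0.27 turn units 0.00 (0.0 deg)
```

```bash
python3 - <<'E'
from m import *
d=read_camera("side");W=pts(d);m=cv2.inRange(hsv(d),*map(np.array,COL["ora"]));P=W[m>0];P=P[(abs(P[:,0]-.67)<.06)&(abs(P[:,1]-.118)<.06)]
print(len(P),P.min(0),P.max(0),np.median(P,0))
W=W.reshape(-1,3);s=W[(np.hypot(W[:,0]-.6735,W[:,1]-.1184)<.019)&(W[:,2]>.06)&(W[:,2]<.082)];print('head top',len(s),s.mean(0))
E
```

```text
45 [0.6642922  0.12070795 0.12258012] [0.68190856 0.1417171  0.16903136] [0.67416213 0.12342384 0.13411509]
head top 131 [0.67358331 0.11900786 0.07724765]
```

```bash
python3 -m jog '[[0.6,0,-0.28,0.28,0],[0.6,0,0,0,0],[0.6,0,0,0,0],[0.1,0,0,0,0],[0.1,0,0,0,0],[0.1,0,0,0,0],[0.1,0,0,0,0],[0.1,0,0,0,0],[0,0,0,0,0],[0,0,0,0,0]]' 35
python3 go.py .575 -.107 .35
```

```text
time_s: 9.65
tool_pos: [0.6755, 0.1169, 0.174]
tool_rot: [180.0, -0.0, -5.4]
force: [0.3, -0.9, -0.3]
grip_width: 0.0212
grasp_force: 33.5
from [0.6755 0.1169 0.174 ] -5.4 units x -3.95 y 11.62 z -8.80 turn units 0.00 (0.0 deg)
```

```bash
python3 -m jog '[[0,0,0,0,0],[0,0,0,-0.3,0],[0,0,0,-0.6,0],[0,0,0,-0.8,0],[0,0,0,-0.8,0],[0,0,0,-0.8,0],[0,0,0,-0.8,0],[0,0,0,-0.8,0],[0,0,0,-0.8,0],[0,0,0,-0.8,0],[0,0,0,-0.6,0],[0,0,0,0,0]]'
python3 go.py .575 -.107 .32
python3 - <<'E'
from m import *
d=read_camera("side");save("s4.png",d["color"][60:290,200:440].repeat(3,0)[:600].repeat(3,1))
W=pts(d).reshape(-1,3);W=W[~np.isnan(W[:,0])]
s=W[(np.hypot(W[:,0]-.6745,W[:,1]-.1172)<.05)&(W[:,2]>.09)&(W[:,2]<.34)]
for z in np.arange(.1,.34,.015):
    q=s[abs(s[:,2]-z)<.0075]
    if len(q): print(round(z,3),len(q),q.mean(0).round(4),np.ptp(q[:,0]).round(3))
E
```

```text
time_s: 10.65
tool_pos: [0.6764, 0.1177, 0.3199]
tool_rot: [-179.9, -0.3, -5.4]
force: [1.2, -0.1, -0.7]
grip_width: 0.0214
grasp_force: 33.7
from [0.6764 0.1177 0.3199] -5.4 units x -3.99 y 11.66 z -0.01 turn units 0.00 (0.0 deg)
0.145 1 [0.6923 0.1251 0.1523] 0.0
0.16 94 [0.674  0.1299 0.1604] 0.037
0.175 94 [0.6738 0.1305 0.1763] 0.035
0.19 94 [0.6734 0.1297 0.1912] 0.037
0.205 92 [0.674  0.13   0.2052] 0.035
0.22 224 [0.6751 0.1225 0.2213] 0.037
0.235 27 [0.6754 0.1197 0.2346] 0.008
0.25 25 [0.6756 0.1197 0.2501] 0.009
0.265 28 [0.6749 0.1209 0.2651] 0.017
0.28 56 [0.6747 0.1233 0.28  ] 0.017
0.295 29 [0.673  0.1229 0.2915] 0.015
0.31 67 [0.6765 0.1361 0.3112] 0.023
0.325 4 [0.6735 0.1369 0.3182] 0.02
```

View pics/s4.png

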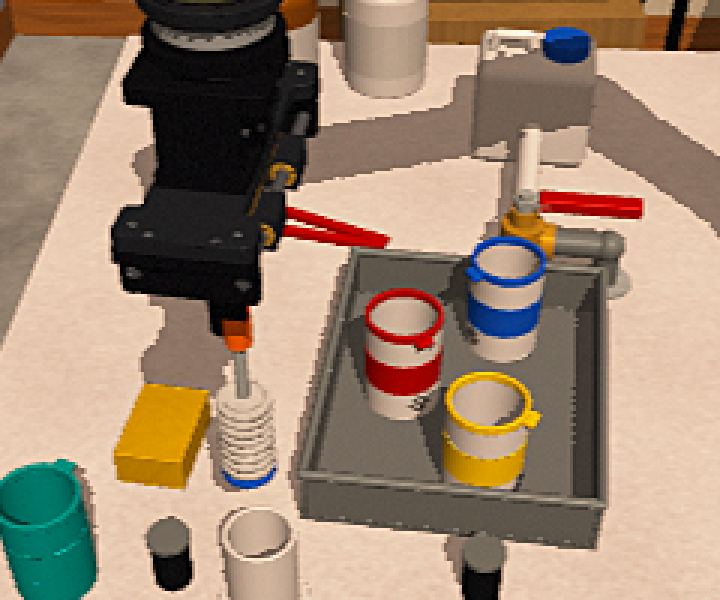

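The brush hangs straight in the gripper with its foot at z≈0.152, the lever is at drain, and the red graduate hasn't moved. I'm carrying the brush to red.

```bash
python3 -m jog '[[0,-0.31,0.9,0,0],[0,-0.31,0.9,0,0],[0,-0.31,0.9,0,0],[0,-0.31,0.9,0,0],[0,-0.31,0.9,0,0],[0,-0.31,0.9,0,0],[0,-0.31,0.9,0,0],[0,-0.31,0.9,0,0],[0,-0.31,0.9,0,0],[0,-0.31,0.9,0,0],[0,-0.31,0.9,0,0],[0,-0.31,0.9,0,0]]'
python3 -m jog '[[0,-0.2,0.7,0,0],[0,0,0,0,0],[0,0,0,0,0]]'
python3 go.py .576 -.106 .196
python3 look.py
```

```text
time_s: 11.7
tool_pos: [0.5799, -0.0918, 0.3145]
tool_rot: [-180.0, 0.1, -5.4]
force: [0.7, -0.9, -1.0]
grip_width: 0.0215
grasp_force: 33.8
time_s: 11.95
tool_pos: [0.5752, -0.1051, 0.3148]
tool_rot: [-180.0, 0.1, -5.5]
force: [1.1, 0.5, -0.4]
grip_width: 0.0215
grasp_force: 33.8
from [ 0.5752 -0.1051  0.3148] -5.5 units x 0.04 y 0.04 z 5.94 turn units 0.00 (0.0 deg)
top lever deg 0.0 243
top yel sink 149 [ 0.5052 -0.0042  0.0322]
side red sink 148 [ 0.5749 -0.1063  0.0315]
side lever deg -2.7 153
side yel sink 204 [ 0.5046 -0.0052  0.032 ]
side blu sink 145 [ 0.4881 -0.1892  0.0319]
```

```bash
python3 -m jog '[[0,0,0,0.7,0],[0,0,0,0.7,0],[0,0,0,0.7,0],[0,0,0,0.7,0],[0,0,0,0.7,0],[0,0,0,0.7,0],[0,0,0,0.7,0],[0,0,0,0.7,0],[0,0,0,0.34,0],[0,0,0,0,0],[0,0,0,0,0],[0,0,0,0,0]]'
python3 go.py .576 -.106 .196; python3 look.py | grep -v lever
```

```text
time_s: 13.05
tool_pos: [0.5764, -0.1041, 0.1979]
tool_rot: [-180.0, -0.1, -5.3]
force: [0.2, -0.4, -0.1]
grip_width: 0.0215
grasp_force: 33.8
from [ 0.5764 -0.1041  0.1979] -5.3 units x -0.01 y 0.10 z 0.09 turn units 0.00 (0.0 deg)
top yel sink 144 [ 0.5052 -0.0041  0.0321]
top blu sink 18 [ 0.4874 -0.1925  0.0293]
side red sink 161 [ 0.5748 -0.1068  0.0319]
side yel sink 206 [ 0.5047 -0.0051  0.0319]
side blu sink 143 [ 0.4879 -0.1894  0.032 ]
```

```bash
python3 -m jog '[[0,0,0,0.15,0],[0,0,0,0,0],[0,0,0,-0.75,0],[0,0,0,-0.75,0],[0,0,0,-0.75,0],[0,0,0,-0.75,0],[0,0,0,0,0],[0,0,0,0.75,0],[0,0,0,0.75,0],[0,0,0,0.75,0],[0,0,0,0.75,0],[0,0,0,0,0]]'
python3 -m jog '[[0,0,0,0,0],[0,0,0,0,0],[0,0,0,0,0],[0,0,0,-0.8,0],[0,0,0,-0.8,0],[0,0,0,-0.8,0],[0,0,0,-0.8,0],[0,0,0,-0.8,0],[0,0,0,-0.8,0],[0,0,0,-0.8,0],[0,0,0,-0.4,0],[0,0,0,0,0]]'
python3 go.py .505 -.0048 .316; python3 look.py
```

```text
time_s: 14.15
tool_pos: [0.5733, -0.1045, 0.1899]
tool_rot: [-180.0, 0.4, -5.4]
force: [0.2, 0.8, -0.6]
grip_width: 0.0212
grasp_force: 33.8
time_s: 15.15
tool_pos: [0.5769, -0.1046, 0.3169]
tool_rot: [180.0, -0.3, -5.4]
force: [0.8, -0.5, -0.8]
grip_width: 0.0212
grasp_force: 33.8
from [ 0.5769 -0.1046  0.3169] -5.4 units x -4.05 y -4.63 z 0.04 turn units 0.00 (0.0 deg)
top lever deg -0.3 249
top yel sink 151 [ 0.5051 -0.0042  0.0322]
side red sink 147 [ 0.5746 -0.1065  0.0318]
side lever deg -2.6 148
side yel sink 207 [ 0.5047 -0.0051  0.0319]
side blu sink 145 [ 0.488  -0.1891  0.0319]
```

Red scrub done. Yellow next.

```bash
python3 -m jog '[[0,-0.6,-0.7,0,0],[0,-0.6,-0.7,0,0],[0,-0.6,-0.7,0,0],[0,-0.6,-0.7,0,0],[0,-0.6,-0.7,0,0],[0,-0.6,-0.7,0,0],[0,-0.4,-0.43,0,0],[0,0,0,0,0],[0,0,0,0,0]]'
python3 go.py .505 -.0048 .194; python3 look.py
```

```text
time_s: 16.0
tool_pos: [0.5046, -0.0052, 0.3136]
tool_rot: [179.9, 0.0, -5.4]
force: [-0.4, -0.4, -1.2]
grip_width: 0.0214
grasp_force: 33.8
from [ 0.5046 -0.0052  0.3136] -5.4 units x 0.02 y -0.02 z 5.98 turn units 0.00 (0.0 deg)
top red sink 96 [ 0.5745 -0.1057  0.033 ]
top lever deg -0.5 247
top blu sink 101 [ 0.4887 -0.1891  0.0324]
side red sink 177 [ 0.5749 -0.1071  0.032 ]
side lever deg -2.7 147
side yel sink 167 [ 0.5046 -0.0047  0.0317]
side blu sink 108 [ 0.4894 -0.1649  0.0393]
```

```bash
python3 -m jog '[[0,0,0,0.75,0],[0,0,0,0.75,0],[0,0,0,0.75,0],[0,0,0,0.75,0],[0,0,0,0.75,0],[0,0,0,0.75,0],[0,0,0,0.75,0],[0,0,0,0.4,0],[0,0,0,0.3,0],[0,0,0,0,0],[0,0,0,0,0],[0,0,0,0,0]]'
python3 -m jog '[[0,0,0,0,0],[0,0,0,-0.75,0],[0,0,0,-0.75,0],[0,0,0,-0.75,0],[0,0,0,-0.75,0],[0,0,0,0,0],[0,0,0,0.75,0],[0,0,0,0.75,0],[0,0,0,0.75,0],[0,0,0,0.75,0],[0,0,0,0,0],[0,0,0,0,0]]'
python3 -m jog '[[0,0,0,0,0],[0,0,0,0,0],[0,0,0,0,0]]'
python3 look.py
python3 -m jog '[[0,0,0,-0.8,0],[0,0,0,-0.8,0],[0,0,0,-0.8,0],[0,0,0,-0.8,0],[0,0,0,-0.8,0],[0,0,0,-0.8,0],[0,0,0,-0.8,0],[0,0,0,-0.4,0],[0,0,0,0,0]]'
python3 go.py .6735 .1184 .316; python3 look.py
```

```text
time_s: 17.1
tool_pos: [0.5054, -0.005, 0.1958]
tool_rot: [180.0, -0.1, -5.4]
force: [-0.4, -0.4, 0.3]
grip_width: 0.0214
grasp_force: 33.8
time_s: 18.1
tool_pos: [0.5041, -0.0049, 0.1942]
tool_rot: [-180.0, 0.1, -5.4]
force: [0.6, 0.2, -0.3]
grip_width: 0.0214
grasp_force: 33.8
time_s: 18.35
tool_pos: [0.5054, -0.0049, 0.1959]
tool_rot: [180.0, -0.1, -5.4]
force: [0.1, -0.6, -1.4]
grip_width: 0.0214
grasp_force: 33.8
top red sink 47 [ 0.5768 -0.108   0.0314]
top lever deg -0.2 248
top blu sink 79 [ 0.4883 -0.1895  0.0322]
side red sink 166 [ 0.5744 -0.1073  0.0321]
side lever deg -2.0 143
side yel sink 187 [ 0.5047 -0.0051  0.0318]
time_s: 19.2
tool_pos: [0.5058, -0.0048, 0.3171]
tool_rot: [180.0, -0.2, -5.4]
force: [-0.6, -0.7, 0.3]
grip_width: 0.021
grasp_force: 33.8
from [ 0.5058 -0.0048  0.3171] -5.4 units x 7.77 y -6.92 z 0.05 turn units 0.00 (0.0 deg)
top red sink 97 [ 0.5747 -0.1057  0.033 ]
top lever deg -0.1 243
top blu sink 104 [ 0.4888 -0.1891  0.0323]
side red sink 175 [ 0.5748 -0.1072  0.0322]
side lever deg -1.7 152
side yel sink 167 [ 0.5045 -0.005   0.0318]
side blu sink 105 [ 0.488  -0.1887  0.0321]
```

```bash
python3 -m jog '[[0,0.75,-0.66,0,0],[0,0.75,-0.66,0,0],[0,0.75,-0.66,0,0],[0,0.75,-0.66,0,0],[0,0.75,-0.66,0,0],[0,0.75,-0.66,0,0],[0,0.75,-0.66,0,0],[0,0.75,-0.66,0,0],[0,0.75,-0.66,0,0],[0,0.75,-0.66,0,0],[0,0.32,-0.35,0,0],[0,0,0,0,0]]'
python3 -m jog '[[0,0,0,0,0],[0,0,0,0,0],[0,0,0,0,0]]'
cat > br.py <<'E'
from m import *
o=env.get_obs();p=o["tool_pos"];d=read_camera("side");W=pts(d).reshape(-1,3);W=W[~np.isnan(W[:,0])]
s=W[(np.hypot(W[:,0]-p[0],W[:,1]-p[1])<.04)&(W[:,2]>p[2]-.165)&(W[:,2]<p[2]-.105)]
print('head center',circ(s),'n',len(s),'zmin',np.sort(W[(np.hypot(W[:,0]-p[0],W[:,1]-p[1])<.022)&(W[:,2]>.1)][:,2])[:3],'tcp',p)
E
python3 br.py; python3 go.py .6735 .1184 .178
```

```text
time_s: 20.3
tool_pos: [0.6736, 0.1208, 0.3124]
tool_rot: [-179.9, 0.2, -5.2]
force: [-0.0, -1.2, -0.7]
grip_width: 0.0209
grasp_force: 33.8
time_s: 20.55
tool_pos: [0.673, 0.1177, 0.3151]
tool_rot: [179.9, -0.0, -5.5]
force: [0.1, 0.4, -1.0]
grip_width: 0.0213
grasp_force: 33.8
head center (np.float64(0.6715809640295473), np.float64(0.11707868203502259), np.float64(0.017472878023749226)) n 389 zmin [0.14747942 0.14748324 0.14864914] tcp [0.67302512 0.11773555 0.31510202]
from [0.6731 0.1178 0.3153] -5.5 units x 0.02 y -0.03 z 6.87 turn units 0.00 (0.0 deg)
```

```bash
python3 -m jog '[[0,0.08,-0.06,0.7,0],[0,0,0,0.7,0],[0,0,0,0.7,0],[0,0,0,0.7,0],[0,0,0,0.7,0],[0,0,0,0.7,0],[0,0,0,0.7,0],[0,0,0,0.7,0],[0,0,0,0.7,0],[0,0,0,0.55,0],[0,0,0,0,0],[0,0,0,0,0]]'
python3 -m jog '[[0.6,0,0,0,0],[0.6,0,0,0,0],[0.6,0,0,0,0],[0.6,0,0,0,0],[0.6,0,0,-0.8,0],[0.6,0,0,-0.8,0],[0.6,0,0,-0.8,0],[0.6,0,0,-0.8,0],[0.6,0,0,-0.8,0],[0.6,0,0,-0.8,0],[0.6,0,0,0,0]]'
python3 go.py .377 -.304 .27 -4.5
```

```text
time_s: 21.6
tool_pos: [0.6749, 0.1197, 0.1772]
tool_rot: [180.0, 0.1, -5.4]
force: [0.9, 0.3, -1.1]
grip_width: 0.0193
grasp_force: 31.5
time_s: 22.52
tool_pos: [0.6768, 0.1206, 0.2785]
tool_rot: [-179.9, -0.4, -5.4]
force: [1.3, 0.9, 1.1]
grip_width: 0.0522
grasp_force: 0.0
from [0.6768 0.1206 0.2785] -5.4 units x -12.93 y 22.55 z 0.42 turn units -0.02 (0.9 deg)
```

```bash
python3 -m jog '[[0.6,-0.54,0.94,0,0],[0.6,-0.54,0.94,0,0],[0.6,-0.54,0.94,0,0],[0.6,-0.54,0.94,0,0],[0.6,-0.54,0.94,0,0],[0.6,-0.54,0.94,0,0],[0.6,-0.54,0.94,0,0],[0.6,-0.54,0.94,0,0],[0.6,-0.54,0.94,0,0],[0.6,-0.54,0.94,0,0],[0.6,-0.54,0.94,0,0],[0.6,-0.54,0.94,0,0]]'
python3 -m jog '[[0.6,-0.54,0.94,0,0],[0.6,-0.54,0.94,0,0],[0.6,-0.54,0.94,0,0],[0.6,-0.54,0.94,0,0],[0.6,-0.54,0.94,0,0],[0.6,-0.54,0.94,0,0],[0.6,-0.54,0.94,0,0],[0.6,-0.54,0.94,0,0],[0.6,-0.54,0.94,0,0],[0.6,-0.54,0.94,0,0],[0.6,-0.54,0.94,0,0],[0.6,-0.54,0.94,0,0]]'
python3 -m jog '[[0.6,0,0,0,0],[0.6,0,0,0,0]]'
python3 go.py .377 -.304 .093 -4.5;python3 look.py | grep blu; python3 - <<'E'
from m import *
W=pts(read_camera("side")).reshape(-1,3)
s=W[(np.hypot(W[:,0]-.6735,W[:,1]-.1184)<.03)&(W[:,2]>.125)];print(circ(s[s[:,2]>.205]),np.nanmax(s[:,2]),s[abs(s[:,2]-.15)<.01].mean(0))
E
```

```text
time_s: 23.52
tool_pos: [0.5241, -0.0934, 0.2733]
tool_rot: [180.0, 0.0, -5.4]
force: [-0.9, -0.9, 0.6]
grip_width: 0.0521
grasp_force: 0.0
time_s: 24.52
tool_pos: [0.3739, -0.3056, 0.2734]
tool_rot: [180.0, 0.0, -5.4]
force: [0.4, -0.2, 0.3]
grip_width: 0.0521
grasp_force: 0.0
time_s: 24.68
tool_pos: [0.3738, -0.3058, 0.2734]
tool_rot: [-180.0, 0.0, -5.6]
force: [0.7, 0.0, -0.1]
grip_width: 0.0524
grasp_force: 0.0
from [ 0.3738 -0.3058  0.2734] -5.6 units x 0.15 y -0.10 z 9.02 turn units -0.02 (1.1 deg)
top blu sink 101 [ 0.4887 -0.1893  0.0324]
side blu sink 140 [ 0.4881 -0.1892  0.0321]
(np.float64(0.6745000062138773), np.float64(0.12383757846259458), np.float64(0.008394400613586074)) 0.2241308585618934 [0.67405071 0.12674879 0.1498679 ]
```

```bash
python3 -m jog '[[0.6,0.15,-0.1,0.9,0],[0.6,0,0,0.9,0],[0.6,0,0,0.9,0],[0.6,0,0,0.9,0],[0.6,0,0,0.9,0],[0.6,0,0,0.9,0],[0.6,0,0,0.9,0],[0.6,0,0,0.9,0],[0.6,0,0,0.9,0],[0.6,0,0,0.9,-0.02],[0.6,0,0,0,0],[0.6,0,0,0,0]]'
python3 -m jog '[[0,0,0,0,0],[0,0,0,0,0],[0,0,0,0,0],[0,0,0,0,0],[0,0,0,0,0],[0,0,0,0,0],[0,0,0,0,0]]' 15
python3 -m jog '[[0,0.025,0.46,0,-0.133],[0,0.025,0.46,0,-0.133],[0,0.025,0.46,0,-0.133],[0,0.025,0.46,0,-0.133],[0,0.025,0.46,0,-0.133],[0,0.025,0.46,0,-0.133],[0,0.025,0.46,0,-0.133],[0,0.025,0.46,0,-0.133],[0,0.025,0.46,0,-0.133],[0,0.025,0.46,0,-0.133],[0,0,0,0,0]]'
python3 go.py .458 -.398 .093 85.5
```

```text
time_s: 25.83
tool_pos: [0.378, -0.302, 0.0934]
tool_rot: [-179.9, 0.1, -4.4]
force: [-0.5, -0.4, 1.1]
grip_width: 0.0523
grasp_force: 0.0
time_s: 26.42
tool_pos: [0.378, -0.3052, 0.0944]
tool_rot: [179.8, -0.1, -4.5]
force: [0.4, -4.9, -1.3]
grip_width: 0.0198
grasp_force: 15.0
time_s: 27.33
tool_pos: [0.416, -0.385, 0.0944]
tool_rot: [179.9, 0.1, 55.4]
force: [-2.1, -3.5, 3.4]
grip_width: 0.0198
grasp_force: 15.0
from [ 0.416  -0.385   0.0944] 55.4 units x 0.66 y 2.10 z 0.07 turn units -0.67 (30.1 deg)
```

```bash
python3 -m jog '[[0,0.025,0.46,0,-0.133],[0,0.025,0.46,0,-0.133],[0,0.025,0.46,0,-0.133],[0,0.025,0.46,0,-0.133],[0,0.025,0.46,0,-0.133],[0,0,0.1,0,-0.02],[0,0,0,0,0],[0,0,0,0,0]]'
python3 go.py .458 -.398 .093 85.5
python3 -m jog '[[0.6,0,0,0,0],[0.6,0,0,0,0],[0.6,0,0,0,0],[0.6,0,0,-0.9,0],[0.6,0,0,-0.9,0],[0.6,0,0,-0.9,0],[0.6,0,0,-0.9,0],[0.6,0,0,-0.9,0],[0.6,0,0,-0.9,0],[0.6,0,0,-0.9,0],[0.6,0,0,-0.9,0],[0.6,0,0,-0.9,0]]'
python3 look.py;python3 go.py .6735 .120 .275 -4.5
```

```text
time_s: 28.0
tool_pos: [0.4596, -0.4005, 0.0945]
tool_rot: [-180.0, 0.2, 85.9]
force: [-1.4, -5.6, 1.7]
grip_width: 0.0195
grasp_force: 15.0
from [ 0.4596 -0.4005  0.0945] 85.9 units x 0.12 y -0.09 z 0.07 turn units 0.01 (-0.4 deg)
time_s: 29.0
tool_pos: [0.4611, -0.397, 0.2566]
tool_rot: [-180.0, -0.1, 86.2]
force: [-0.1, 0.1, -0.7]
grip_width: 0.0518
grasp_force: 0.0
top red sink 138 [ 0.5758 -0.1063  0.0321]
top lever deg 91.1 221
top yel sink 145 [ 0.5055 -0.0043  0.0321]
top blu sink 105 [ 0.4889 -0.1893  0.0324]
side red sink 173 [ 0.5749 -0.1072  0.032 ]
side lever deg 90.7 85
side yel sink 208 [ 0.5049 -0.005   0.0321]
side blu sink 145 [ 0.4879 -0.1894  0.0322]
from [ 0.4626 -0.398   0.2592] 86.2 units x 26.54 y 8.80 z -0.79 turn units 2.02 (-90.7 deg)
```

```bash
python3 -m jog '[[0.6,0.95,0.315,-0.05,0],[0.6,0.95,0.315,-0.05,0],[0.6,0.95,0.315,-0.05,0],[0.6,0.95,0.315,-0.05,0],[0.6,0.95,0.315,-0.05,0],[0.6,0.95,0.315,-0.05,0],[0.6,0.95,0.315,-0.05,0],[0.6,0.95,0.315,-0.05,0],[0.6,0.95,0.315,-0.05,0],[0.6,0.95,0.315,-0.05,0],[0.6,0.95,0.315,-0.05,0],[0.6,0.95,0.315,-0.05,0]]'
python3 -m jog '[[0.6,0.95,0.315,-0.05,0],[0.6,0.95,0.315,-0.05,0],[0.6,0.95,0.315,-0.05,0],[0.6,0.95,0.315,-0.05,0],[0.6,0.95,0.315,-0.05,0],[0.6,0.95,0.315,-0.05,0],[0.6,0.95,0.315,-0.05,0],[0.6,0.95,0.315,-0.05,0],[0.6,0.95,0.315,0,0],[0.6,0.95,0.315,0,0],[0.6,0.95,0.315,0,0],[0.6,0.95,0.315,0,0]]'
python3 -m jog '[[0.6,0.95,0.315,0,0],[0.6,0.95,0.315,0,0],[0.6,0,0,0,0],[0.6,0,0,0,0]]'
python3 - <<'E'
from m import *
for n in("side","top"):
  W=pts(read_camera(n)).reshape(-1,3)
  s=W[(np.hypot(W[:,0]-.6735,W[:,1]-.1184)<.04)&(W[:,2]>.125)&(W[:,2]<.25)]
  for z in(.13,.145,.16,.175,.19,.215):
    q=s[abs(s[:,2]-z)<.0075]; print(n,z,len(q),np.round(circ(q),4) if len(q)>8 else '',q.mean(0).round(4) if len(q) else '')
E
python3 go.py .6735 .120 .177
```

```text
time_s: 30.1
tool_pos: [0.5512, -0.1739, 0.2667]
tool_rot: [-179.9, -0.1, 86.2]
force: [0.0, -0.3, -0.1]
grip_width: 0.0521
grasp_force: 0.0
time_s: 31.1
tool_pos: [0.6416, 0.0483, 0.2745]
tool_rot: [-179.9, -0.0, 86.2]
force: [-0.1, -0.1, -0.1]
grip_width: 0.0521
grasp_force: 0.0
time_s: 31.43
tool_pos: [0.6564, 0.0859, 0.2745]
tool_rot: [-179.9, -0.0, 86.4]
force: [1.4, -0.0, 0.7]
grip_width: 0.0525
grasp_force: 0.0
side 0.13 35 [0.6752 0.1208 0.0081] [0.6738 0.1261 0.1315]
side 0.145 38 [0.6754 0.1217 0.0076] [0.674  0.1268 0.145 ]
side 0.16 46 [0.6753 0.1213 0.0079] [0.6745 0.1265 0.1602]
side 0.175 43 [0.6751 0.1212 0.0078] [0.6738 0.1265 0.1747]
side 0.19 49 [0.6753 0.1212 0.0078] [0.6748 0.1265 0.1903]
side 0.215 112 [0.6745 0.1236 0.0085] [0.674  0.1258 0.2167]
top 0.13 0  
top 0.145 0  
top 0.16 0  
top 0.175 0  
top 0.19 0  
top 0.215 0  
from [0.6567 0.0829 0.275 ] 86.1 units x 1.91 y 0.71 z 4.90 turn units 0.00 (0.0 deg)
```

```bash
python3 -m jog '[[0.6,0.96,0.4,0,0],[0.6,0.96,0.4,0,0],[0.6,0,0,0,0],[0.6,0,0,0,0]]'
python3 go.py .675 .1205 .175
```

```text
time_s: 31.87
tool_pos: [0.6754, 0.121, 0.2755]
tool_rot: [-180.0, 0.0, 86.2]
force: [0.5, -0.9, 0.3]
grip_width: 0.052
grasp_force: 0.0
from [0.6754 0.121  0.2755] 86.2 units x -0.03 y -0.02 z 5.02 turn units 0.00 (0.0 deg)
```

```bash
python3 -m jog '[[0.6,0,0,0.85,0],[0.6,0,0,0.85,0],[0.6,0,0,0.85,0],[0.6,0,0,0.85,0],[0.6,0,0,0.85,0],[0.6,0,0,0.75,0],[0.6,0,0,0,0],[0.6,0,0,0,0]]'
python3 -m jog '[[0.1,0,0,0,0],[0.1,0,0,0,0],[0.1,0,0,0,0],[0.1,0,0,0,0],[0.1,0,0,0,0],[0,0,0,0,0],[0,0,0,0,0],[0,0,0,0,0]]' 35
python3 -m jog '[[0,0,0,-0.3,0],[0,0,0,-0.6,0],[0,0,0,-0.8,0],[0,0,0,-0.8,0],[0,0,0,-0.8,0],[0,0,0,-0.8,0],[0,0,0,-0.8,0],[0,0,0,-0.8,0],[0,0,0,-0.8,0],[0,0,0,-0.6,0],[0,0,0,0,0],[0,0,0,0,0]]'
python3 br.py; python3 go.py .488 -.1892 .32;python3 look.py
```

```text
time_s: 32.53
tool_pos: [0.6753, 0.1187, 0.1753]
tool_rot: [-179.9, 0.1, 86.0]
force: [1.0, 0.2, 0.2]
grip_width: 0.0521
grasp_force: 0.0
time_s: 33.2
tool_pos: [0.676, 0.1212, 0.1764]
tool_rot: [180.0, -0.0, 86.2]
force: [-0.2, -0.3, 1.8]
grip_width: 0.0229
grasp_force: 34.9
time_s: 34.2
tool_pos: [0.6759, 0.1214, 0.3187]
tool_rot: [179.9, -0.0, 86.2]
force: [0.9, 0.1, -0.8]
grip_width: 0.0234
grasp_force: 35.0
head center (np.float64(0.6750655993511937), np.float64(0.12104908051707086), np.float64(0.017364908663312542)) n 382 zmin [0.14966067 0.14971556 0.14994487] tcp [0.67589594 0.12138766 0.31869445]
from [0.6755 0.1211 0.3175] 86.2 units x -16.10 y -8.32 z -0.13 turn units 0.00 (0.0 deg)
top red sink 136 [ 0.5758 -0.1063  0.0321]
top lever deg 91.3 221
top yel sink 58 [ 0.5072 -0.0059  0.0307]
top blu sink 105 [ 0.4887 -0.1893  0.0324]
side red sink 176 [ 0.5748 -0.107   0.032 ]
side lever deg 90.8 86
side yel sink 209 [ 0.5047 -0.005   0.0318]
side blu sink 141 [ 0.4883 -0.1895  0.032 ]
```

```bash
python3 -m jog '[[0,-0.95,-0.49,0,0],[0,-0.95,-0.49,0,0],[0,-0.95,-0.49,0,0],[0,-0.95,-0.49,0,0],[0,-0.95,-0.49,0,0],[0,-0.95,-0.49,0,0],[0,-0.95,-0.49,0,0],[0,-0.95,-0.49,0,0],[0,-0.95,-0.49,0,0],[0,-0.95,-0.49,0,0],[0,-0.95,-0.49,0,0],[0,-0.95,-0.49,0,0]]'
python3 -m jog '[[0,-0.95,-0.49,0,0],[0,-0.95,-0.49,0,0],[0,-0.95,-0.49,0,0],[0,-0.95,-0.49,0,0],[0,-0.9,-0.49,0,0],[0,0,0,0,0],[0,0,0,0,0],[0,0,0,0,0]]'
python3 br.py; python3 go.py .488 -.1892 .196;python3 look.py
```

```text
time_s: 35.35
tool_pos: [0.542, -0.0995, 0.3169]
tool_rot: [-179.9, -0.0, 86.2]
force: [0.1, -0.4, -1.4]
grip_width: 0.0229
grasp_force: 35.0
time_s: 36.02
tool_pos: [0.4881, -0.1882, 0.3174]
tool_rot: [-180.0, -0.1, 86.2]
force: [1.0, 1.0, -0.2]
grip_width: 0.0231
grasp_force: 35.0
head center (np.float64(0.4873271670800357), np.float64(-0.18422141810165718), np.float64(0.01609376821228806)) n 295 zmin [0.14835852 0.14850002 0.14916652] tcp [ 0.48805304 -0.18823546  0.31736037]
from [ 0.4883 -0.1878  0.3175] 86.3 units x -0.07 y -0.01 z 6.08 turn units 0.00 (0.0 deg)
top red sink 136 [ 0.5758 -0.1063  0.0321]
top lever deg 90.6 113
top yel sink 151 [ 0.5052 -0.0042  0.0321]
top blu sink 58 [ 0.4904 -0.1888  0.0315]
side red sink 172 [ 0.5751 -0.1073  0.0321]
side lever deg 89.5 28
side yel sink 199 [ 0.5047 -0.0053  0.0319]
side blu sink 137 [ 0.4879 -0.189   0.0319]
```

```bash
python3 -m jog '[[0,-0.1,0,0.75,0],[0,0,0,0.75,0],[0,0,0,0.75,0],[0,0,0,0.75,0],[0,0,0,0.75,0],[0,0,0,0.75,0],[0,0,0,0.75,0],[0,0,0,0.5,0],[0,0,0,0.3,0],[0,0,0,0,0],[0,0,0,0,0],[0,0,0,0,0]]'
python3 -m jog '[[0,0,0,0,0],[0,0,0,-0.75,0],[0,0,0,-0.75,0],[0,0,0,-0.75,0],[0,0,0,-0.75,0],[0,0,0,0,0],[0,0,0,0.75,0],[0,0,0,0.75,0],[0,0,0,0.75,0],[0,0,0,0.75,0],[0,0,0,0,0],[0,0,0,0,0]]'
python3 -m jog '[[0,0,0,0,0],[0,0,0,0,0],[0,0,0,0,0]]'
python3 look.py
python3 -m jog '[[0,0,0,-0.8,0],[0,0,0,-0.8,0],[0,0,0,-0.8,0],[0,0,0,-0.8,0],[0,0,0,-0.8,0],[0,0,0,-0.8,0],[0,0,0,-0.8,0],[0,0,0,-0.5,0],[0,0,0,0,0]]'
python3 go.py .6735 .119 .318; python3 look.py
```

```text
time_s: 37.17
tool_pos: [0.4886, -0.1912, 0.1979]
tool_rot: [179.9, 0.0, 86.2]
force: [0.7, 0.2, -1.2]
grip_width: 0.0232
grasp_force: 35.0
time_s: 38.17
tool_pos: [0.4873, -0.1909, 0.1962]
tool_rot: [-179.9, -0.0, 86.2]
force: [-0.6, -0.2, 0.0]
grip_width: 0.023
grasp_force: 35.0
time_s: 38.42
tool_pos: [0.4885, -0.1913, 0.198]
tool_rot: [179.9, 0.0, 86.2]
force: [0.1, 0.3, -0.6]
grip_width: 0.0231
grasp_force: 35.0
top red sink 135 [ 0.5758 -0.1063  0.0321]
top lever deg 90.3 114
top yel sink 148 [ 0.5054 -0.0042  0.0321]
top blu sink 40 [ 0.4956 -0.1819  0.0244]
side red sink 176 [ 0.575  -0.107   0.0321]
side yel sink 208 [ 0.5047 -0.0051  0.0318]
side blu sink 136 [ 0.4881 -0.1892  0.032 ]
time_s: 39.27
tool_pos: [0.489, -0.1914, 0.3215]
tool_rot: [179.8, 0.1, 86.2]
force: [0.1, 0.5, -0.8]
grip_width: 0.0229
grasp_force: 35.0
from [ 0.489  -0.1914  0.3215] 86.2 units x 16.10 y 8.17 z 0.18 turn units 0.00 (0.0 deg)
top red sink 137 [ 0.5758 -0.1062  0.032 ]
top lever deg 90.5 90
top yel sink 146 [ 0.5053 -0.0042  0.0322]
top blu sink 61 [ 0.4898 -0.1896  0.0323]
side red sink 177 [ 0.5749 -0.107   0.032 ]
side lever deg 89.9 21
side yel sink 205 [ 0.5047 -0.005   0.0318]
side blu sink 139 [ 0.4883 -0.189   0.0322]
```

```bash
python3 -m jog '[[0,0.95,0.48,0,0],[0,0.95,0.48,0,0],[0,0.95,0.48,0,0],[0,0.95,0.48,0,0],[0,0.95,0.48,0,0],[0,0.95,0.48,0,0],[0,0.95,0.48,0,0],[0,0.95,0.48,0,0],[0,0.95,0.48,0,0],[0,0.95,0.48,0,0],[0,0.95,0.48,0,0],[0,0.95,0.48,0,0]]'
python3 -m jog '[[0,0.95,0.48,0,0],[0,0.95,0.48,0,0],[0,0.95,0.48,0,0],[0,0.95,0.48,0,0],[0,0.9,0.49,0.1,0],[0,0,0,0,0],[0,0,0,0,0],[0,0,0,0,0]]'
python3 br.py; python3 go.py .6735 .1184 .177
```

```text
time_s: 40.37
tool_pos: [0.6179, 0.0295, 0.3172]
tool_rot: [-179.9, 0.0, 86.2]
force: [0.5, 0.7, 0.0]
grip_width: 0.0232
grasp_force: 35.0
time_s: 41.03
tool_pos: [0.672, 0.1186, 0.3157]
tool_rot: [-179.9, 0.1, 86.2]
force: [0.5, 0.7, -1.6]
grip_width: 0.0232
grasp_force: 35.0
head center (np.float64(0.6708550443179169), np.float64(0.11534390049954685), np.float64(0.017283914416623802)) n 366 zmin [0.14350978 0.145718   0.14605035] tcp [0.67200925 0.11856577 0.31565177]
from [0.6721 0.1179 0.3161] 86.1 units x 0.03 y 0.07 z 6.96 turn units 0.00 (0.0 deg)
```

```bash
python3 -m jog '[[0,0.13,0.11,0.5,0],[0,0,0,0.7,0],[0,0,0,0.7,0],[0,0,0,0.7,0],[0,0,0,0.7,0],[0,0,0,0.7,0],[0,0,0,0.7,0],[0,0,0,0.7,0],[0,0,0,0.7,0],[0,0,0,0.7,0],[0,0,0,0.1,0],[0,0,0,0,0]]'
python3 -m jog '[[0.6,0,0,0,0],[0.6,0,0,0,0],[0.6,0,0,0,0],[0.6,0,0,0,0],[0.6,0,0,-0.8,0],[0.6,0,0,-0.8,0],[0.6,0,0,-0.8,0],[0.6,0,0,-0.8,0],[0.6,0,0,-0.8,0],[0.6,0,0,-0.8,0],[0.6,0,0,0,0],[0.6,0,0,0,0]]'
python3 go.py .456 -.400 .275; python3 look.py
```

```text
time_s: 42.08
tool_pos: [0.6741, 0.1215, 0.1774]
tool_rot: [-179.9, 0.0, 86.2]
force: [0.2, -0.2, -0.3]
grip_width: 0.022
grasp_force: 34.1
time_s: 43.08
tool_pos: [0.6752, 0.1222, 0.2761]
tool_rot: [179.9, -0.0, 86.2]
force: [-0.1, 0.8, -0.7]
grip_width: 0.0522
grasp_force: 0.0
from [0.6752 0.1222 0.2761] 86.2 units x -26.78 y -9.20 z 0.05 turn units 0.00 (0.0 deg)
top red sink 136 [ 0.5759 -0.1062  0.0321]
top lever deg 91.3 220
top yel sink 51 [ 0.5073 -0.0063  0.0304]
top blu sink 102 [ 0.4887 -0.1891  0.0324]
side red sink 154 [ 0.5746 -0.1069  0.0322]
side lever deg 90.7 87
side yel sink 204 [ 0.5048 -0.0053  0.032 ]
side blu sink 142 [ 0.4881 -0.1892  0.0319]
```

```bash
python3 -m jog '[[0.6,-0.95,-0.32,0,0],[0.6,-0.95,-0.32,0,0],[0.6,-0.95,-0.32,0,0],[0.6,-0.95,-0.32,0,0],[0.6,-0.95,-0.32,0,0],[0.6,-0.95,-0.32,0,0],[0.6,-0.95,-0.32,0,0],[0.6,-0.95,-0.32,0,0],[0.6,-0.95,-0.32,0,0],[0.6,-0.95,-0.32,0,0],[0.6,-0.95,-0.32,0,0],[0.6,-0.95,-0.32,0,0]]'
python3 -m jog '[[0.6,-0.95,-0.32,0,0],[0.6,-0.95,-0.32,0,0],[0.6,-0.95,-0.32,0,0],[0.6,-0.95,-0.32,0,0],[0.6,-0.95,-0.32,0,0],[0.6,-0.95,-0.32,0,0],[0.6,-0.95,-0.32,0,0],[0.6,-0.95,-0.32,0,0],[0.6,-0.95,-0.32,0,0],[0.6,-0.95,-0.32,0,0],[0.6,-0.95,-0.32,0,0],[0.6,-0.95,-0.32,0,0]]'
python3 -m jog '[[0.6,-0.95,-0.32,0,0],[0.6,-0.95,-0.32,0,0],[0.6,-0.95,-0.32,0,0],[0.6,-0.95,-0.32,0,0],[0.6,0,0,0,0],[0.6,0,0,0,0]]'
python3 go.py .459 -.399 .093 85.5
```

```text
time_s: 44.18
tool_pos: [0.5818, -0.1016, 0.2734]
tool_rot: [-179.9, -0.0, 86.2]
force: [0.7, 0.8, 0.3]
grip_width: 0.0523
grasp_force: 0.0
time_s: 45.18
tool_pos: [0.49, -0.3237, 0.2735]
tool_rot: [-179.9, -0.1, 86.2]
force: [0.1, 0.0, 0.3]
grip_width: 0.0524
grasp_force: 0.0
time_s: 45.68
tool_pos: [0.4592, -0.398, 0.2733]
tool_rot: [-179.9, -0.1, 86.0]
force: [0.3, 0.4, 0.9]
grip_width: 0.0525
grasp_force: 0.0
from [ 0.4592 -0.398   0.2733] 86.0 units x -0.05 y -0.01 z 9.02 turn units 0.01 (-0.5 deg)
```

```bash
python3 -m jog '[[0.6,0,0,0.9,0],[0.6,0,0,0.9,0],[0.6,0,0,0.9,0],[0.6,0,0,0.9,0],[0.6,0,0,0.9,0],[0.6,0,0,0.9,0],[0.6,0,0,0.9,0],[0.6,0,0,0.9,0],[0.6,0,0,0.9,0],[0.6,0,0,0.9,0.01],[0.6,0,0,0,0],[0.6,0,0,0,0]]'
python3 -m jog '[[0,0,0,0,0],[0,0,0,0,0],[0,0,0,0,0],[0,0,0,0,0],[0,0,0,0,0],[0,0,0,0,0],[0,0,0,0,0]]' 15
python3 -m jog '[[0,0.025,-0.46,0,0.133],[0,0.025,-0.46,0,0.133],[0,0.025,-0.46,0,0.133],[0,0.025,-0.46,0,0.133],[0,0.025,-0.46,0,0.133],[0,0.025,-0.46,0,0.133],[0,0.025,-0.46,0,0.133],[0,0.025,-0.46,0,0.133],[0,0.025,-0.46,0,0.133],[0,0.025,-0.46,0,0.133],[0,0,0,0,0]]'
python3 -m jog '[[0,0.025,-0.46,0,0.133],[0,0.025,-0.46,0,0.133],[0,0.025,-0.46,0,0.133],[0,0.025,-0.46,0,0.133],[0,0.025,-0.46,0,0.133],[0,0,-0.1,0,0.02],[0,0,0,0,0],[0,0,0,0,0]]'
python3 go.py .377 -.3035 .092 -4.5
```

```text
time_s: 46.68
tool_pos: [0.4605, -0.3951, 0.0939]
tool_rot: [-179.9, -0.1, 85.8]
force: [0.1, 0.4, 0.8]
grip_width: 0.0521
grasp_force: 0.0
time_s: 47.27
tool_pos: [0.4599, -0.3973, 0.0953]
tool_rot: [-179.9, 0.0, 85.7]
force: [-2.5, 1.4, 4.5]
grip_width: 0.0198
grasp_force: 15.0
time_s: 48.18
tool_pos: [0.3885, -0.3474, 0.0954]
tool_rot: [179.8, -0.1, 25.7]
force: [2.0, -1.6, -3.0]
grip_width: 0.0198
grasp_force: 15.2
time_s: 48.85
tool_pos: [0.3813, -0.3053, 0.0955]
tool_rot: [179.6, -0.4, -4.8]
force: [5.7, -10.4, -9.0]
grip_width: 0.0197
grasp_force: 15.0
from [ 0.3813 -0.3053  0.0955] -4.8 units x -0.22 y -0.07 z 0.18 turn units -0.01 (0.3 deg)
```

```bash
python3 -m jog '[[0.6,0,0,0,0],[0.6,0,0,0,0],[0.6,0,0,0,0],[0.6,0,0,-0.8,0],[0.6,0,0,-0.8,0],[0.6,0,0,-0.8,0],[0.6,0,0,-0.8,0],[1,0,0,-0.8,0],[1,0,0,-0.8,0],[1,0,0,-0.8,0],[1,0,0,0,0],[1,0,0,0,0]]'
python3 look.py; python3 go.py .488 -.1892 .17
```

```text
time_s: 49.85
tool_pos: [0.3797, -0.3006, 0.2073]
tool_rot: [180.0, -0.0, -4.9]
force: [-0.9, 1.4, -0.2]
grip_width: 0.0775
grasp_force: 0.0
top red sink 132 [ 0.5757 -0.1062  0.0321]
top yel sink 148 [ 0.5052 -0.0042  0.0322]
top blu sink 102 [ 0.4887 -0.1893  0.0323]
side red sink 174 [ 0.5749 -0.1071  0.0322]
side lever deg -3.5 154
side yel sink 207 [ 0.5046 -0.005   0.0318]
side blu sink 141 [ 0.4881 -0.1892  0.0321]
from [ 0.3789 -0.3002  0.2059] -4.9 units x 4.96 y -5.99 z 1.79 turn units 0.00 (0.0 deg)
```

```bash
python3 -m jog '[[1,0.71,-0.856,0,0],[1,0.71,-0.856,0,0],[1,0.71,-0.856,0,0],[1,0.71,-0.856,0,0],[1,0.71,-0.856,0,0],[1,0.71,-0.856,0,0],[1,0.71,-0.856,0,0],[1,0,0,0,0],[1,0,0,0,0],[1,0,0,0,0]]'
python3 go.py .488 -.1892 .094; python3 look.py
```

```text
time_s: 50.78
tool_pos: [0.4878, -0.1903, 0.2058]
tool_rot: [-180.0, 0.1, -4.9]
force: [-0.8, -0.2, 0.0]
grip_width: 0.087
grasp_force: 0.0
from [ 0.4878 -0.1903  0.2058] -4.9 units x 0.01 y -0.05 z 5.59 turn units 0.00 (0.0 deg)
top red sink 111 [ 0.5754 -0.1066  0.0323]
top yel sink 147 [ 0.5053 -0.0043  0.0321]
side red sink 172 [ 0.5746 -0.1071  0.0319]
side lever deg -2.7 146
side yel sink 210 [ 0.5047 -0.0053  0.0319]
side blu sink 144 [ 0.488  -0.1893  0.032 ]
```

```bash
python3 -m jog '[[1,0,0,0.7,0],[1,0,0,0.7,0],[1,0,0,0.7,0],[1,0,0,0.7,0],[1,0,0,0.7,0],[1,0,0,0.7,0],[1,0,0,0.7,0],[1,0,0,0.7,0],[1,0,0,0,0],[1,0,0,0,0]]'
python3 -m jog '[[0.5,0,0,0,0],[0.5,0,0,0,0],[0.5,0,0,0,0],[0.5,0,0,0,0],[0.5,0,0,0,0],[0.5,0,0,-0.3,0],[0.5,0,0,-0.6,0],[0.5,0,0,-0.8,0],[0.5,0,0,-0.8,0],[0.5,0,0,-0.8,0],[0.5,0,0,-0.8,0],[0.5,0,0,-0.8,0]]' 25
python3 -m jog '[[0.5,0,0,-0.8,0],[0.5,0,0,-0.8,0],[0.5,0,0,0,0],[0.5,0,0,0,0]]'
python3 go.py .437 .37 .22; python3 - <<'E'
from h import *
d=read_camera("side");save("s5.png",d["color"][60:260,260:460].repeat(3,0).repeat(3,1))
E
```

```text
time_s: 51.72
tool_pos: [0.4877, -0.1905, 0.0944]
tool_rot: [-180.0, 0.1, -5.0]
force: [0.6, 0.6, 1.1]
grip_width: 0.0868
grasp_force: 0.0
time_s: 52.72
tool_pos: [0.4888, -0.1897, 0.1947]
tool_rot: [180.0, -0.0, -4.9]
force: [0.1, -0.0, -0.8]
grip_width: 0.0662
grasp_force: 25.0
time_s: 53.05
tool_pos: [0.4893, -0.1899, 0.2261]
tool_rot: [179.9, -0.1, -4.9]
force: [-0.3, 1.0, -0.9]
grip_width: 0.066
grasp_force: 25.0
from [ 0.4893 -0.1899  0.2261] -4.9 units x -5.01 y -27.67 z 0.31 turn units 0.00 (0.0 deg)
```

View pics/s5.png

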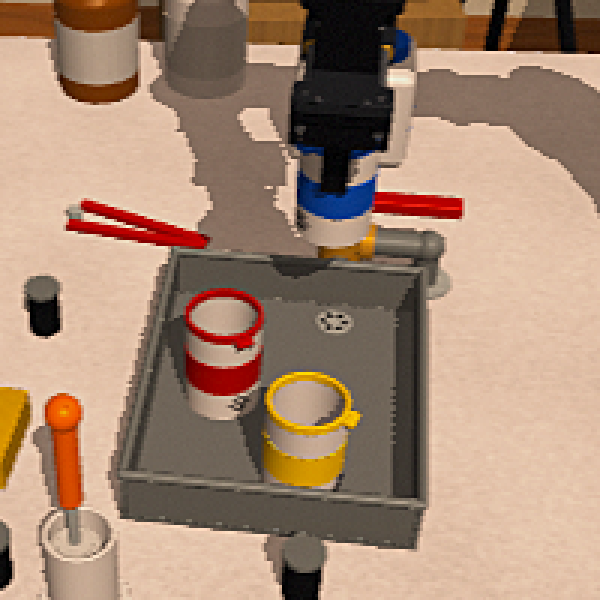

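Blue is held upright, and the brush and lever are in order. I'm carrying it to the tray.

```bash
python3 -m jog '[[0.5,-0.17,-0.92,0,0],[0.5,-0.17,-0.92,0,0],[0.5,-0.17,-0.92,0,0],[0.5,-0.17,-0.92,0,0],[0.5,-0.17,-0.92,0,0],[0.5,-0.17,-0.92,0,0],[0.5,-0.17,-0.92,0,0],[0.5,-0.17,-0.92,0,0],[0.5,-0.17,-0.92,0,0],[0.5,-0.17,-0.92,0,0],[0.5,-0.17,-0.92,0,0],[0.5,-0.17,-0.92,0,0]]'
python3 -m jog '[[0.5,-0.17,-0.92,0,0],[0.5,-0.17,-0.92,0,0],[0.5,-0.17,-0.92,0,0],[0.5,-0.17,-0.92,0,0],[0.5,-0.17,-0.92,0,0],[0.5,-0.17,-0.92,0,0],[0.5,-0.17,-0.92,0,0],[0.5,-0.17,-0.92,0,0],[0.5,-0.17,-0.92,0,0],[0.5,-0.17,-0.92,0,0],[0.5,-0.17,-0.92,0,0],[0.5,-0.17,-0.92,0,0]]'
python3 -m jog '[[0.5,-0.17,-0.92,0,0],[0.5,-0.17,-0.92,0,0],[0.5,-0.17,-0.92,0,0],[0.5,-0.17,-0.92,0,0],[0.5,-0.17,-0.92,0,0],[0.5,-0.17,-0.92,0,0],[0.5,0,0,0,0],[0.5,0,0,0,0],[0.5,0,0,0,0]]'
python3 go.py .437 .37 .083; python3 - <<'E'
from m import *
W=np.concatenate([pts(read_camera(n)).reshape(-1,3) for n in("top","side")])
for x0,x1,y0,y1,z0,z1 in [(.36,.62,.12,.20,.044,.055),(.36,.62,.39,.46,.044,.055),(.56,.62,.16,.42,.044,.055),(.34,.40,.16,.42,.044,.055),(.40,.47,.19,.27,.094,.106)]:
  s=W[(W[:,0]>x0)&(W[:,0]<x1)&(W[:,1]>y0)&(W[:,1]<y1)&(W[:,2]>z0)&(W[:,2]<z1)]
  print(len(s),s.mean(0).round(3),np.percentile(s,[10,90],axis=0).round(3).tolist(),np.round(circ(s),4) if z0>.06 else '')
E
python3 look.py
```

```text
time_s: 54.1
tool_pos: [0.466, 0.0345, 0.2236]
tool_rot: [180.0, 0.1, -4.9]
force: [-0.3, -0.7, -1.9]
grip_width: 0.0666
grasp_force: 25.0
time_s: 55.1
tool_pos: [0.4446, 0.2575, 0.2236]
tool_rot: [179.9, 0.1, -4.9]
force: [0.4, 1.3, -1.0]
grip_width: 0.0667
grasp_force: 25.0
time_s: 55.85
tool_pos: [0.4345, 0.3678, 0.2238]
tool_rot: [179.9, 0.1, -4.9]
force: [-0.7, -0.7, -1.7]
grip_width: 0.0663
grasp_force: 25.0
from [0.4345 0.3678 0.2238] -4.9 units x 0.12 y -0.12 z 7.04 turn units 0.00 (0.0 deg)
866 [0.502 0.166 0.05 ] [[0.393, 0.157, 0.047], [0.597, 0.189, 0.053]] 
810 [0.515 0.425 0.05 ] [[0.37, 0.399, 0.048], [0.598, 0.439, 0.052]] 
1046 [0.596 0.289 0.05 ] [[0.592, 0.167, 0.047], [0.602, 0.397, 0.053]] 
648 [0.371 0.323 0.05 ] [[0.366, 0.198, 0.047], [0.374, 0.406, 0.053]] 
278 [0.446 0.229 0.099] [[0.417, 0.199, 0.096], [0.466, 0.26, 0.103]] [0.4362 0.2296 0.0313]
top red sink 51 [ 0.5769 -0.1078  0.0312]
top lever deg 0.7 62
top yel sink 69 [ 0.4985 -0.0034  0.0266]
side red sink 181 [ 0.5749 -0.1071  0.032 ]
side lever deg -2.4 150
side yel sink 204 [ 0.5047 -0.005   0.0319]
```

```bash
python3 -m jog '[[0.5,0.12,-0.12,0.7,0],[0.5,0,0,0.7,0],[0.5,0,0,0.7,0],[0.5,0,0,0.7,0],[0.5,0,0,0.7,0],[0.5,0,0,0.7,0],[0.5,0,0,0.7,0],[0.5,0,0,0.7,0],[0.5,0,0,0.7,0],[0.5,0,0,0.5,0],[0.5,0,0,0.17,0],[0.5,0,0,0,0]]'
python3 -m jog '[[0.5,0,0,0,0],[1,0,0,0,0],[1,0,0,0,0],[1,0,0,0,0],[1,0,0,0,0],[1,0,0,-0.7,0],[1,0,0,-0.8,0],[1,0,0,-0.8,0],[1,0,0,-0.8,0],[1,0,0,-0.8,0],[1,0,0,-0.8,0],[1,0,0,-0.8,0]]'
python3 -m jog '[[1,0,0,-0.6,0],[1,0,0,0,0],[1,0,0,0,0]]'
python3 look.py; python3 go.py .505 -.005 .22 -4.5
```

```text
time_s: 57.05
tool_pos: [0.4369, 0.3708, 0.0847]
tool_rot: [179.9, 0.1, -4.9]
force: [0.7, 0.4, -1.1]
grip_width: 0.0667
grasp_force: 25.0
time_s: 58.05
tool_pos: [0.4373, 0.3713, 0.1976]
tool_rot: [-180.0, -0.1, -4.9]
force: [-0.1, -0.1, 0.5]
grip_width: 0.0869
grasp_force: 0.0
time_s: 58.3
tool_pos: [0.4376, 0.3713, 0.2083]
tool_rot: [-180.0, -0.1, -4.9]
force: [0.0, -1.5, -0.0]
grip_width: 0.0871
grasp_force: 0.0
top red sink 71 [ 0.5772 -0.1084  0.0309]
top lever deg 2.9 47
top yel sink 63 [ 0.5031 -0.0033  0.0303]
top blu tray 74 [0.4184 0.3963 0.0332]
side red sink 175 [ 0.5749 -0.1071  0.0321]
side lever deg -2.9 153
side yel sink 202 [ 0.5046 -0.0051  0.0319]
side blu tray 299 [0.4171 0.3967 0.0325]
from [0.437  0.3705 0.2067] -4.9 units x 5.01 y 18.41 z -0.66 turn units -0.01 (0.4 deg)
```

```bash
python3 -m jog '[[1,0.25,0.92,0,0],[1,0.25,0.92,0,0],[1,0.25,0.92,0,0],[1,0.25,0.92,0,0],[1,0.25,0.92,0,0],[1,0.25,0.92,0,0],[1,0.25,0.92,0,0],[1,0.25,0.92,0,0],[1,0.25,0.92,0,0],[1,0.25,0.92,0,0],[1,0.25,0.92,0,0],[1,0.25,0.92,0,0]]'
python3 -m jog '[[1,0.25,0.92,0,0],[1,0.25,0.92,0,0],[1,0.25,0.92,0,0],[1,0.25,0.92,0,0],[1,0.25,0.92,0,0],[1,0.25,0.92,0,0],[1,0.25,0.92,0,0],[1,0.25,0.92,0,0],[1,0,0,0,0],[1,0,0,0,0],[1,0,0,0,0]]'
python3 go.py .505 -.005 .094; python3 look.py; python3 - <<'E'
from h import *
d=read_camera("side");save("s6.png",d["color"][130:400,230:470].repeat(2,0).repeat(2,1))
E
```

```text
time_s: 59.4
tool_pos: [0.4774, 0.1446, 0.2063]
tool_rot: [180.0, 0.1, -4.9]
force: [1.0, 0.8, 0.2]
grip_width: 0.0873
grasp_force: 0.0
time_s: 60.32
tool_pos: [0.5047, -0.0033, 0.2068]
tool_rot: [-180.0, 0.1, -4.9]
force: [-0.8, -0.1, -0.3]
grip_width: 0.0868
grasp_force: 0.0
from [ 0.5047 -0.0033  0.2068] -4.9 units x 0.02 y 0.08 z 5.64 turn units 0.00 (0.0 deg)
top red sink 47 [ 0.5767 -0.1077  0.0314]
top lever deg -0.3 250
top blu tray 109 [0.4178 0.3974 0.0324]
side red sink 178 [ 0.5748 -0.1068  0.0318]
side lever deg -2.8 144
side yel sink 203 [ 0.5047 -0.0051  0.0318]
side blu tray 414 [0.4169 0.3971 0.0322]
```

View pics/s6.png

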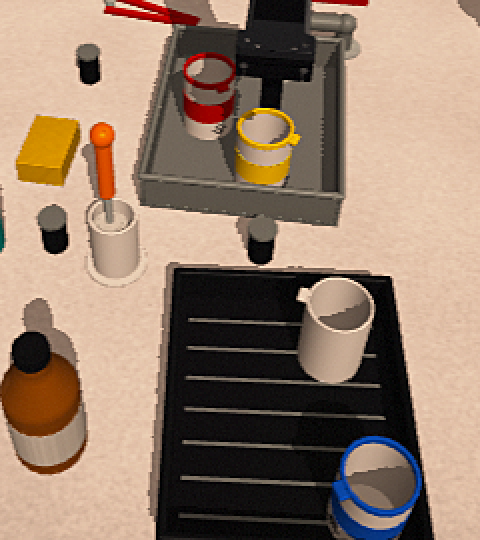

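Blue was nudged about 30 mm but stands upright inside the tray, at crop pixel (377,490). Yellow next.

```bash
python3 -m jog '[[1,0,0.08,0.7,0],[1,0,0,0.7,0],[1,0,0,0.7,0],[1,0,0,0.7,0],[1,0,0,0.7,0],[1,0,0,0.7,0],[1,0,0,0.7,0],[1,0,0,0.7,0],[1,0,0,0,0],[1,0,0,0,0]]'
python3 -m jog '[[0.5,0,0,0,0],[0.5,0,0,0,0],[0.5,0,0,0,0],[0.5,0,0,0,0],[0.5,0,0,0,0],[0.5,0,0,-0.3,0],[0.5,0,0,-0.6,0],[0.5,0,0,-0.8,0],[0.5,0,0,-0.8,0],[0.5,0,0,-0.8,0],[0.5,0,0,-0.8,0],[0.5,0,0,-0.8,0]]' 25
python3 -m jog '[[0.5,0,0,-0.8,0],[0.5,0,0,-0.8,0],[0.5,0,0,0,0],[0.5,0,0,0,0]]'
python3 go.py .545 .22 .22
```

```text
time_s: 61.3
tool_pos: [0.5045, -0.0051, 0.0952]
tool_rot: [-180.0, 0.1, -4.9]
force: [0.3, 0.4, -0.1]
grip_width: 0.0874
grasp_force: 0.0
time_s: 62.3
tool_pos: [0.5051, -0.0057, 0.1954]
tool_rot: [180.0, -0.0, -4.9]
force: [0.4, -0.3, -1.2]
grip_width: 0.0642
grasp_force: 24.9
time_s: 62.63
tool_pos: [0.5056, -0.0058, 0.2267]
tool_rot: [180.0, -0.1, -4.9]
force: [-0.8, -0.5, -1.1]
grip_width: 0.0646
grasp_force: 24.9
from [ 0.5056 -0.0058  0.2267] -4.9 units x 0.99 y -11.42 z 0.33 turn units 0.00 (0.0 deg)
```

```bash
python3 -m jog '[[0.5,0.08,-0.95,0,0],[0.5,0.08,-0.95,0,0],[0.5,0.08,-0.95,0,0],[0.5,0.08,-0.95,0,0],[0.5,0.08,-0.95,0,0],[0.5,0.08,-0.95,0,0],[0.5,0.08,-0.95,0,0],[0.5,0.08,-0.95,0,0],[0.5,0.08,-0.95,0,0],[0.5,0.08,-0.95,0,0],[0.5,0.08,-0.95,0,0],[0.5,0.08,-0.95,0,0]]'
python3 -m jog '[[0.5,0,0,0,0],[0.5,0,0,0,0],[0.5,0,0,0,0]]'
python3 go.py .545 .22 .0845; python3 look.py
```

```text
time_s: 63.63
tool_pos: [0.5432, 0.2202, 0.224]
tool_rot: [179.9, 0.1, -4.9]
force: [0.2, -0.1, -1.6]
grip_width: 0.0645
grasp_force: 24.9
time_s: 63.88
tool_pos: [0.5434, 0.2187, 0.2244]
tool_rot: [179.9, 0.1, -5.0]
force: [0.2, -1.1, -1.0]
grip_width: 0.0645
grasp_force: 24.9
from [0.5434 0.2187 0.2244] -5.0 units x 0.07 y -0.07 z 7.00 turn units 0.00 (0.0 deg)
top red sink 110 [ 0.5762 -0.1062  0.0323]
top lever deg -0.1 247
top blu tray 112 [0.4179 0.3974 0.0323]
side red sink 41 [ 0.5769 -0.1083  0.0306]
side lever deg -2.6 153
side blu tray 416 [0.4168 0.3971 0.0322]
```

```bash
python3 -m jog '[[0.5,0.07,0,0.7,0],[0.5,0,0,0.7,0],[0.5,0,0,0.7,0],[0.5,0,0,0.7,0],[0.5,0,0,0.7,0],[0.5,0,0,0.7,0],[0.5,0,0,0.7,0],[0.5,0,0,0.7,0],[0.5,0,0,0.7,0],[0.5,0,0,0.5,0],[0.5,0,0,0.17,0],[0.5,0,0,0,0]]'
python3 -m jog '[[0.5,0,0,0,0],[1,0,0,0,0],[1,0,0,0,0],[1,0,0,0,0],[1,0,0,0,0],[1,0,0,-0.7,0],[1,0,0,-0.8,0],[1,0,0,-0.8,0],[1,0,0,-0.8,0],[1,0,0,-0.8,0],[1,0,0,-0.8,0],[1,0,0,-0.8,0]]'
python3 -m jog '[[1,0,0,-0.6,0],[1,0,0,0,0],[1,0,0,0,0]]'
python3 look.py; python3 go.py .575 -.1065 .22
```

```text
time_s: 64.98
tool_pos: [0.5448, 0.2195, 0.0854]
tool_rot: [180.0, 0.1, -4.9]
force: [0.8, 0.2, -1.1]
grip_width: 0.0644
grasp_force: 24.9
time_s: 65.98
tool_pos: [0.5453, 0.2198, 0.1983]
tool_rot: [-180.0, -0.1, -4.9]
force: [0.3, 0.2, -0.6]
grip_width: 0.0872
grasp_force: 0.0
time_s: 66.23
tool_pos: [0.5456, 0.2197, 0.209]
tool_rot: [-180.0, -0.1, -4.9]
force: [-0.7, -0.2, -0.2]
grip_width: 0.0871
grasp_force: 0.0
top red sink 110 [ 0.5757 -0.1061  0.032 ]
top lever deg -0.3 245
top yel tray 38 [0.5469 0.2212 0.0314]
top blu tray 115 [0.4179 0.3974 0.0324]
side red sink 34 [ 0.5796 -0.1073  0.0282]
side lever deg -2.6 149
side yel tray 249 [0.545  0.2205 0.0318]
side blu tray 419 [0.4168 0.3971 0.0321]
from [0.5448 0.2192 0.2073] -4.9 units x 2.91 y 16.09 z -0.64 turn units 0.00 (0.0 deg)
```

Yellow stands in place. Red next.

```bash
python3 -m jog '[[1,0.18,0.95,0,0],[1,0.18,0.95,0,0],[1,0.18,0.95,0,0],[1,0.18,0.95,0,0],[1,0.18,0.95,0,0],[1,0.18,0.95,0,0],[1,0.18,0.95,0,0],[1,0.18,0.95,0,0],[1,0.18,0.95,0,0],[1,0.18,0.95,0,0],[1,0.18,0.95,0,0],[1,0.18,0.95,0,0]]'
python3 -m jog '[[1,0.15,0.95,0,0],[1,0.15,0.95,0,0],[1,0.15,0.95,0,0],[1,0.15,0.95,0,0],[1,0.1,0.9,0,0],[1,0,0,0,0],[1,0,0,0,0],[1,0,0,0,0]]'
python3 go.py .575 -.1068 .095; python3 look.py|grep red
```

```text
time_s: 67.33
tool_pos: [0.5679, -0.0124, 0.2068]
tool_rot: [180.0, 0.1, -4.9]
force: [0.6, 0.1, -0.8]
grip_width: 0.0873
grasp_force: 0.0
time_s: 68.0
tool_pos: [0.5741, -0.1049, 0.2073]
tool_rot: [-179.9, 0.1, -4.9]
force: [-0.5, 1.1, -0.5]
grip_width: 0.0868
grasp_force: 0.0
from [ 0.5741 -0.1049  0.2073] -4.9 units x 0.05 y 0.09 z 5.62 turn units 0.00 (0.0 deg)
side red sink 170 [ 0.5747 -0.1072  0.032 ]
```

```bash
python3 -m jog '[[1,0.05,0.09,0.7,0],[1,0,0,0.7,0],[1,0,0,0.7,0],[1,0,0,0.7,0],[1,0,0,0.7,0],[1,0,0,0.7,0],[1,0,0,0.7,0],[1,0,0,0.7,0],[1,0,0,0,0],[1,0,0,0,0]]'
python3 -m jog '[[0.5,0,0,0,0],[0.5,0,0,0,0],[0.5,0,0,0,0],[0.5,0,0,0,0],[0.5,0,0,0,0],[0.5,0,0,-0.3,0],[0.5,0,0,-0.6,0],[0.5,0,0,-0.8,0],[0.5,0,0,-0.8,0],[0.5,0,0,-0.8,0],[0.5,0,0,-0.8,0],[0.5,0,0,-0.8,0]]' 25
python3 -m jog '[[0.5,0,0,-0.8,0],[0.5,0,0,-0.8,0],[0.5,0,0,-0.4,0],[0.5,0,0,0,0]]'
python3 go.py .54 .36 .235
```

```text
time_s: 68.93
tool_pos: [0.5749, -0.1069, 0.0957]
tool_rot: [-180.0, 0.1, -4.9]
force: [0.3, -0.3, 0.6]
grip_width: 0.0869
grasp_force: 0.0
time_s: 69.93
tool_pos: [0.5754, -0.108, 0.1961]
tool_rot: [180.0, -0.0, -4.9]
force: [0.7, -0.2, -1.1]
grip_width: 0.0644
grasp_force: 24.9
time_s: 70.27
tool_pos: [0.5766, -0.108, 0.2371]
tool_rot: [179.9, -0.3, -4.9]
force: [0.3, 0.1, -1.1]
grip_width: 0.064
grasp_force: 24.9
from [ 0.5766 -0.108   0.2371] -4.9 units x -3.84 y -23.16 z 0.11 turn units 0.00 (0.0 deg)
```

```bash
python3 -m jog '[[0.5,-0.15,-0.93,0,0],[0.5,-0.15,-0.93,0,0],[0.5,-0.15,-0.93,0,0],[0.5,-0.15,-0.93,0,0],[0.5,-0.15,-0.93,0,0],[0.5,-0.15,-0.93,0,0],[0.5,-0.15,-0.93,0,0],[0.5,-0.15,-0.93,0,0],[0.5,-0.15,-0.93,0,0],[0.5,-0.15,-0.93,0,0],[0.5,-0.15,-0.93,0,0],[0.5,-0.15,-0.93,0,0]]'
python3 -m jog '[[0.5,-0.15,-0.93,0,0],[0.5,-0.15,-0.93,0,0],[0.5,-0.15,-0.93,0,0],[0.5,-0.15,-0.93,0,0],[0.5,-0.15,-0.93,0,0],[0.5,-0.15,-0.93,0,0],[0.5,-0.15,-0.93,0,0],[0.5,-0.15,-0.93,0,0],[0.5,-0.15,-0.93,0,0],[0.5,-0.15,-0.93,0,0],[0.5,-0.15,-0.93,0,0],[0.5,-0.15,-0.93,0,0]]'
python3 -m jog '[[0.5,-0.15,-0.8,0,0],[0.5,0,0,0,0],[0.5,0,0,0,0]]'
python3 go.py .54 .36 .0845; python3 look.py
```

```text
time_s: 71.27
tool_pos: [0.558, 0.1182, 0.2333]
tool_rot: [180.0, 0.1, -4.9]
force: [-0.3, -0.0, -0.5]
grip_width: 0.0645
grasp_force: 24.9
time_s: 72.27
tool_pos: [0.5416, 0.3434, 0.233]
tool_rot: [179.9, 0.1, -4.9]
force: [0.1, 0.1, -0.8]
grip_width: 0.0644
grasp_force: 24.9
time_s: 72.52
tool_pos: [0.5395, 0.3597, 0.2331]
tool_rot: [180.0, 0.1, -4.8]
force: [0.9, -0.3, -1.2]
grip_width: 0.0642
grasp_force: 24.9
from [0.5395 0.3597 0.2331] -4.8 units x 0.03 y -0.02 z 7.43 turn units 0.00 (0.0 deg)
top lever deg -0.3 247
top yel tray 88 [0.5452 0.2213 0.0316]
side blu tray 422 [0.4169 0.3972 0.0322]
```

```bash
python3 -m jog '[[0.5,0,0,0.75,0],[0.5,0,0,0.75,0],[0.5,0,0,0.75,0],[0.5,0,0,0.75,0],[0.5,0,0,0.75,0],[0.5,0,0,0.75,0],[0.5,0,0,0.75,0],[0.5,0,0,0.75,0],[0.5,0,0,0.7,0],[0.5,0,0,0.5,0],[0.5,0,0,0.2,0],[0.5,0,0,0,0]]'
python3 -m jog '[[0.5,0,0,0,0],[1,0,0,0,0],[1,0,0,0,0],[1,0,0,0,0],[1,0,0,0,0],[1,0,0,-0.7,0],[1,0,0,-0.8,0],[1,0,0,-0.8,0],[1,0,0,-0.8,0],[1,0,0,-0.8,0],[1,0,0,-0.8,0],[1,0,0,-0.8,0]]'
python3 -m jog '[[1,0,0.5,-0.8,0],[1,0,0.9,-0.8,0],[1,0,0.9,-0.5,0],[1,0,0.9,0,0],[1,0,0.9,0,0],[1,0,0.9,0,0],[1,0,0.9,0,0],[1,0,0.9,0,0],[1,0,0.9,0,0],[1,0,0.9,0,0],[1,0,0.9,0,0],[1,0,0.9,0,0]]'
python3 -m jog '[[1,0,0.9,0,0],[1,0,0.9,0,0],[1,0,0.9,0,0],[1,0,0.9,0,0],[1,0,0.9,0,0],[1,0,0.9,0,0],[1,0,0.9,0,0],[1,0,0.9,0,0],[1,0,0.5,0,0],[1,0,0,0,0],[1,0,0,0,0],[1,0,0,0,0]]'
python3 look.py; python3 - <<'E'
from m import *
from h import *
d=read_camera("side");save("s7.png",d["color"]);W=pts(d).reshape(-1,3)
s=W[(np.hypot(W[:,0]-.6735,W[:,1]-.1184)<.04)&(W[:,2]>.125)&(W[:,2]<.25)]
for z in(.13,.16,.19):q=s[abs(s[:,2]-z)<.01];print(z,np.round(circ(q),4))
print('top',np.nanmax(s[:,2]))
s=W[(np.hypot(W[:,0]-.4365,W[:,1]-.2295)<.06)&(W[:,2]>.094)&(W[:,2]<.106)];print('clean',np.round(circ(s),4))
E
```

```text
time_s: 73.62
tool_pos: [0.5404, 0.3587, 0.0856]
tool_rot: [179.9, 0.0, -5.0]
force: [-1.0, 0.3, -0.8]
grip_width: 0.0645
grasp_force: 24.9
time_s: 74.62
tool_pos: [0.5405, 0.3593, 0.1983]
tool_rot: [-180.0, -0.1, -4.9]
force: [0.7, -0.2, 0.1]
grip_width: 0.0871
grasp_force: 0.0
time_s: 75.62
tool_pos: [0.5222, 0.1505, 0.2392]
tool_rot: [180.0, -0.1, -5.0]
force: [0.3, 0.8, -0.5]
grip_width: 0.0867
grasp_force: 0.0
time_s: 76.62
tool_pos: [0.5093, -0.0002, 0.2385]
tool_rot: [-180.0, -0.0, -4.9]
force: [0.1, 0.9, 0.2]
grip_width: 0.0872
grasp_force: 0.0
top red tray 134 [0.541  0.3606 0.032 ]
top lever deg -0.3 248
top yel tray 139 [0.546  0.2209 0.032 ]
top blu tray 109 [0.4179 0.3974 0.0324]
side red tray 377 [0.5401 0.3605 0.032 ]
side lever deg -2.3 149
side yel tray 291 [0.545  0.2203 0.0319]
side blu tray 418 [0.4168 0.3972 0.0321]
0.13 [0.6764 0.1207 0.0074]
0.16 [0.6766 0.1202 0.0078]
0.19 [0.6763 0.12   0.008 ]
top 0.22456753306849508
clean [0.437 0.229 0.032]
```

View pics/s7.png

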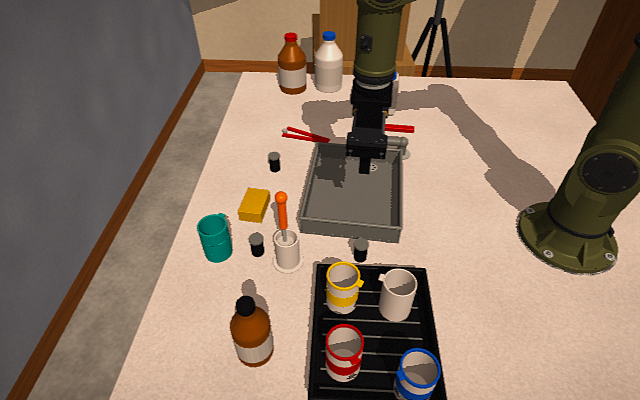

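All four graduates stand upright in the black tray (yellow (342,285), red (345,350), blue (417,372), clean (397,293)). The brush is upright in its caddy at (284,225), and the lever is at drain. I'm handing in.

```bash
python3 -c "
from cell import env
print(env.sign_off())"
```

```text
the job is handed in; nothing more can be done
None
```

I handed the job in at about 77 s: red, yellow and blue were scrubbed in order with the diverter set correctly for each; the final camera check showed all four graduates upright in the rinse tray, the brush in its caddy and the lever at drain. Blue was nudged about 30 mm after I set it down but stayed upright, and the hand-in gave no verdict.

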